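# Balance the blower rotors on the knife edge and reject the off-centre ones

## Robot

A 6-joint arm with a two-finger parallel gripper is mounted at the origin on the work surface. World frame = base frame: x ahead of the robot, y to its left, z up, the work surface at z = 0. Lengths are in mm, angles in rad, forces in N, time in s.
With the tool pointing down it reaches from about 300 to 850 mm from the base axis. Payload 5.4 kg.
Tool frame: the origin (TCP) lies midway between the tips of the shut fingers; the grasp point (between the pads) lies 19 mm behind it; z points along the fingers, y is the line along which they close (so a half turn about z gives the same grasp; the last joint's range is limited). The gripper opens to 85 mm and grips with 20 to 120 N. Pads are 22 mm wide; open, the fingers measure 114 mm over their backs; the gripper's body (76 mm by 85 mm) begins 54 mm behind the grasp point. The pads swing forward as they close: fully open they stand 13 mm farther back than shut.
Start: joints at [-1.352, 0.158, 1.597, -0, 1.386, -0.21], TCP at [239.049, -522.936, 231.299] pointing down, gripper open.
Joint ranges: [-2.91, 2.91], [-0.94, 2.29], [0.18, 2.7], [-1.29, 4.43], [0.17, 2.64], [-3, 3]. Speed limits (rad/s): [2.57, 2.57, 3.14, 3.14, 3.14, 3.14].

## Interface

Orientations are given as a rotation vector (axis times angle).
In Python, from station import ctrl gives the robot as it stands.
- The arm moves only by the tool apply_moves, never from a script. Its argument "rows" is a list of rows, each a list of 4 numbers: the shift along the world's x, y, z in units of 0.08 m (1.0 is 0.08 m), then the turn about the world's z in units of 180 degrees (1.0 is 180 degrees). A call has 1 to 20 rows; each row is the pose to reach, as a shift and turn from the pose commanded when the call began, turning the shorter way round; what a row does not reach only later rows make up. A row lasts 1/12 s, in which the tool goes at most 41.7 mm and 7.16 degrees, less where a joint would pass 70% of its speed; a pose out of reach is approached as far as the arm can. A call with a number of a shift or a turn outside -1 to 1 is refused whole. A call with a gripper value outside its range is refused whole. "grip" is the opening, from -1 (shut) to 1 (fully open), set as the call begins (left out, the last holds). The fingers move at their own pace and stop on an object; "squeeze" is the grip in N (left out, the last holds). Time passes only in rows, so rows that repeat a pose let the fingers close. It gives the time, the measured TCP pose, the force, the opening and the grip force at its end, in the units of the state.
- ctrl.get_state(): the state, without advancing time (a new reading comes with each control period).
- ctrl.snapshot(name): name is "scene" or "top" or "wrist"; returns the picture (420x560x3 uint8, red, green, blue); there is no depth.
- ctrl.camera_info(name): a dict with "vertical_fov" (degrees; the focal length in pixels is half the picture's height over the tangent of half this angle, whatever the lens; pixels are square), "cx", "cy" (the principal point, pixels), "dist" ([k1, k2, p1, p2, k3] as OpenCV has them; the pictures are not rectified), "pose" (4x4, takes a point from camera to world coordinates); the wrist camera has in their place "tool_from_camera" (4x4, takes a point from camera to tool coordinates, whose origin is the TCP and whose axes are the flange's). Camera axes: x right, y down, z forward; pixel columns grow to the right and rows downward; lengths in mm; the calibration is good to about 2 mm. A picture is of the moment at which its call begins: read the wrist's pose just before it. camera_info takes no time and is no camera call.
- ctrl.close_job(): hands the job in; it is judged then, once.
Trained networks look in the newest picture that a camera, given by its name, has taken for a name from the list of things; names that differ only in an ending like _2 or _b are one class to them, and where a whole thing is asked for, a point or a joint stands for the part that bears it (a point fixed in the world has none). Each returns a list of dicts, best first, with "p" (0 to 1); they miss things now and then, are a little off and sometimes report something else, mostly with a low value. They report only what shows in the picture. A call takes as long as a camera call. They do not tell look-alikes from the thing itself.
- ctrl.regions_of(camera, query): "pixels" (420x560 bool, what is visible of it).
- ctrl.pinpoint(camera, query): "centre" ([x, y, z] in mm, in world coordinates, good to about 4 mm: a listed point, or the origin of a listed thing).
The state is a dict: "t": time; "joint_positions": joint angles; "qd": joint speeds; "tau": joint torques, N m; "eef_pos": TCP position; "tool_rot": TCP orientation; "contact_force": force on the tool from outside, world axes, zero at the start; "torque": the same for the moment, N m; "grip_width": opening from 0.0 (shut) to 1.0 (fully open); "gripper_force": force on a finger pad.
Only numpy, scipy, OpenCV 4.12 (cv2) and the standard library are available. Lean on these libraries where they do the work, as an engineer would, in place of code of your own. Each camera call takes 0.05 s, during which the arm holds its last target. There are 200 camera calls.

## Task

Take the stave off the balance and lay it flat on the bare bench, away from the stand. Then try each fan rotor on the knife edge in the order yellow, blue, white and, if there is one, black: seat its hub in the saddle with the blades along the beam, let go until it settles, then put it into the green tray if the beam stays about level, or into the red tray if the beam tips. Leave the balance empty and the glue bottle, brush and any tin alone.

Things in the scene. Friction and masses are not known exactly. Their poses are not given: they have to be found in the camera images.
- balance: fixed knife-edge balance: grey base plate 240 x 180 x 10 mm, a central pillar with a steel knife edge, and two grey side posts, 12 mm thick (y) and 50 mm wide (x), whose tops are 135 mm above the bench, at 78 mm to either side (+y and -y) of the centre. Origin: centre of its underside. x runs along the rocking beam, y across it (along the knife edge), z up. White scale plates stand beyond the beam ends
- beam (a joint): angle of the balance's aluminium beam (210 mm long, 26 mm wide) about the knife edge, rad: 0 = level, positive = its +x end dips, stops at +-0.14. A weak spring brings it back level when empty. A balanced rotor seated on the saddle leaves it within about 0.06 of level; an off-centre one tips it by over 0.11, as a rule to a stop
- saddle (a point): the saddle: middle of the beam's flat top, 108 mm above the bench when level (8 mm above the knife edge). Two brass lips, 5 mm high and 46 mm apart inside, cross the beam at +x and -x; a rotor's hub (40 mm) sits flat between them, with the rotor lying along the beam. x along the beam, y across, z up
- good_tray: green open tray for balanced rotors, fixed, outside 320 (x) x 180 (y) x 22 mm high, walls and floor 6 mm. Origin: centre of its underside. It and the red tray may change sides
- reject_tray: red open tray for off-centre rotors, fixed, outside 320 (x) x 180 (y) x 22 mm high, walls and floor 6 mm. Origin: centre of its underside
- stave_mid (a point): centre of a loose barrel stave, a wooden board 180 (its x) x 40 (y) x 14 mm (z), 0.12 kg, that someone left lying across the balance's two side posts, over the saddle
- glue: bystander: glue bottle with orange cap, 52 mm across, 120 mm high; origin at its foot's centre
- brush: bystander: dusting brush, 180 mm long, lying on the bench
- tin: bystander, not always there: tin with blue label, 64 mm across, 80 mm high; origin at its foot's centre
- yellow_1_mid (a point): centre of a yellow two-blade fan rotor (one of two that look alike: just one is there; either may be the off-centre one). 140 mm long (its x), about 0.25 kg: hub block 40 (x) x 36 (y) x 28 mm (z) painted yellow, from which a wooden blade 50 long, 30 wide, 14 mm thick runs out to either side at mid height, with a painted band. Top and underside, and the two ends, are alike. If off-centre, its mass centre lies about 12 mm from the middle along x; nothing shows it
- yellow_2_mid (a point): centre of a yellow two-blade fan rotor (one of two that look alike: just one is there; either may be the off-centre one). 140 mm long (its x), about 0.25 kg: hub block 40 (x) x 36 (y) x 28 mm (z) painted yellow, from which a wooden blade 50 long, 30 wide, 14 mm thick runs out to either side at mid height, with a painted band. Top and underside, and the two ends, are alike. If off-centre, its mass centre lies about 12 mm from the middle along x; nothing shows it
- blue_1_mid (a point): centre of a blue two-blade fan rotor (one of two that look alike: just one is there; either may be the off-centre one). 140 mm long (its x), about 0.25 kg: hub block 40 (x) x 36 (y) x 28 mm (z) painted blue, from which a wooden blade 50 long, 30 wide, 14 mm thick runs out to either side at mid height, with a painted band. Top and underside, and the two ends, are alike. If off-centre, its mass centre lies about 12 mm from the middle along x; nothing shows it
- blue_2_mid (a point): centre of a blue two-blade fan rotor (one of two that look alike: just one is there; either may be the off-centre one). 140 mm long (its x), about 0.25 kg: hub block 40 (x) x 36 (y) x 28 mm (z) painted blue, from which a wooden blade 50 long, 30 wide, 14 mm thick runs out to either side at mid height, with a painted band. Top and underside, and the two ends, are alike. If off-centre, its mass centre lies about 12 mm from the middle along x; nothing shows it
- white_1_mid (a point): centre of a white two-blade fan rotor (one of two that look alike: just one is there; either may be the off-centre one). 140 mm long (its x), about 0.25 kg: hub block 40 (x) x 36 (y) x 28 mm (z) painted white, from which a wooden blade 50 long, 30 wide, 14 mm thick runs out to either side at mid height, with a painted band. Top and underside, and the two ends, are alike. If off-centre, its mass centre lies about 12 mm from the middle along x; nothing shows it
- white_2_mid (a point): centre of a white two-blade fan rotor (one of two that look alike: just one is there; either may be the off-centre one). 140 mm long (its x), about 0.25 kg: hub block 40 (x) x 36 (y) x 28 mm (z) painted white, from which a wooden blade 50 long, 30 wide, 14 mm thick runs out to either side at mid height, with a painted band. Top and underside, and the two ends, are alike. If off-centre, its mass centre lies about 12 mm from the middle along x; nothing shows it
- black_mid (a point): centre of a black two-blade fan rotor (not always there). 140 mm long (its x), about 0.25 kg: hub block 40 (x) x 36 (y) x 28 mm (z) painted black, from which a wooden blade 50 long, 30 wide, 14 mm thick runs out to either side at mid height, with a painted band. Top and underside, and the two ends, are alike. If off-centre, its mass centre lies about 12 mm from the middle along x; nothing shows it
Mind the look-alikes: they are no part of the job. What is shaped like the part that bears yellow_2_mid but orange is not meant.

How it is judged:
By the outcome, as a careful person would: the job done as asked, in the order asked, and still so for the second after the job is handed in, with the robot touching nothing.
Of yellow_1, yellow_2 only 1 to 1 are there at a start; the rules pass over those that are not, and their reading is None.
Of blue_1, blue_2 only 1 to 1 are there at a start; the rules pass over those that are not, and their reading is None.
Of white_1, white_2 only 1 to 1 are there at a start; the rules pass over those that are not, and their reading is None.
Of black, tin only 1 to 2 are there at a start; the rules pass over those that are not, and their reading is None.
At some moment in a run one of yellow_1, yellow_2, blue_1, blue_2, white_1, white_2, black may be knocked a few centimetres aside while the robot is not near it.
Once in a run the grip may slacken for a moment while it holds something.
It also fails if it takes over 210 s, if anything falls off the work surface, if the arm or the gripper's body presses on something with over 40 N, if the wrist force passes 120 N, or if a joint passes its speed limit or range.

## Working session

There is one attempt and no reset: what is moved stays moved. The work goes in short steps, Python scripts to look and compute and a tool call to move; the robot and the scene stay as the last step left them, time stands still between calls to the robot, and variables do not carry over. Pictures are saved under pics/ and viewed, at most 14 in all, crops included, and the job is handed in when it is done.

Besides the shell and the picture viewer there is one more tool, called after "Emit:" by a JSON object that holds its "fn" and its "kwargs", one argument or row to a line. apply_moves: Moves the arm, as the interface text tells. Shifts and turns lie within -1 to 1; 1 stands for 0.08 m of shift or 180 degrees of turn. Its arguments: {"type":"object","properties":{"rows":{"type":"array"},"grip":{"type":"number"},"squeeze":{"type":"number"}},"required":["rows"]}

```bash
mkdir -p pics; ls
cat > h.py <<'E'
import numpy as np, cv2
from station import ctrl
def save(cam,name):
    im=ctrl.snapshot(cam); cv2.imwrite(f'pics/{name}.png',im[:,:,::-1]); return im
def K(ci):
    f=210/np.tan(np.radians(ci['vertical_fov'])/2); return np.array([[f,0,ci['cx']],[0,f,ci['cy']],[0,0,1.]])
def cam_pose(cam,st=None):
    ci=ctrl.camera_info(cam)
    if cam!='wrist': return ci,np.array(ci['pose'])
    st=st or ctrl.get_state(); T=np.eye(4); T[:3,:3]=cv2.Rodrigues(np.array(st['tool_rot'],float))[0]; T[:3,3]=st['eef_pos']
    return ci,T@np.array(ci['tool_from_camera'])
def ray(cam,uv,z,st=None):
    ci,P=cam_pose(cam,st)
    n=cv2.undistortPoints(np.array(uv,float).reshape(-1,1,2),K(ci),np.array(ci['dist'])).reshape(-1,2)
    d=np.c_[n,np.ones(len(n))]@P[:3,:3].T; o=P[:3,3]
    return o+d*((z-o[2])/d[:,2])[:,None]
def proj(cam,X,st=None):
    ci,P=cam_pose(cam,st); Q=np.linalg.inv(P)
    return cv2.projectPoints(np.array(X,float).reshape(-1,1,3),cv2.Rodrigues(Q[:3,:3])[0],Q[:3,3],K(ci),np.array(ci['dist']))[0].reshape(-1,2)
def mask_pose(cam,name,z,st=None,k=0):
    r=ctrl.regions_of(cam,name)
    out=[]
    for q in r:
        m=q['pixels']; v,u=np.nonzero(m)
        if len(u)<20: continue
        w=ray(cam,np.c_[u,v],z,st)[:,:2].astype(np.float32)
        (c,s,a)=cv2.minAreaRect(w)
        if s[0]<s[1]: a+=90
        out.append((round(q['p'],2),np.round(c,1),np.round(sorted(s),0),round((a+90)%180-90,1),len(u),np.round([u.mean(),v.mean()])))
    return out
E
cat > a.py <<'E'
from h import *
save('top','top0'); save('scene','scene0')
for n in ['balance','saddle','good_tray','reject_tray','stave_mid','glue','brush','tin','yellow_1_mid','blue_1_mid','white_1_mid','black_mid']:
    print(n,[(round(q['p'],2),np.round(q['centre'])) for q in ctrl.pinpoint('top',n)])
for n,z in [('balance',10),('stave_mid',149),('good_tray',22),('reject_tray',22),('yellow_1_mid',24),('blue_1_mid',24),('white_1_mid',24),('black_mid',24)]:
    print(n,mask_pose('top',n,z))
print(ctrl.get_state())
E
python3 a.py
```

```text
pics
balance [(0.93, array([ 513., -121.,   -2.]))]
saddle [(0.59, array([ 511., -123.,  111.]))]
good_tray [(0.59, array([491., 370.,  -6.]))]
reject_tray [(0.95, array([ 502., -366.,    2.])), (0.55, array([746., 110.,   1.]))]
stave_mid [(0.72, array([ 500., -115.,  141.]))]
glue [(0.44, array([750., 109.,   0.]))]
brush [(0.63, array([ 744., -245.,   -2.]))]
tin [(0.53, array([769., -52.,  -1.]))]
yellow_1_mid []
blue_1_mid [(0.62, array([640.,  72.,  20.]))]
white_1_mid []
black_mid []
balance [(0.72, array([ 515.4, -131.8]), array([196., 246.]), 0.4, 2558, array([356., 229.]))]
stave_mid [(0.98, array([ 502.5, -113.9]), array([ 40., 176.]), 85.3, 584, array([358., 231.])), (0.29, array([732.3, 105.9]), array([45., 53.]), -0.7, 193, array([293., 165.]))]
good_tray [(0.91, array([496.5, 367.3]), array([188., 322.]), -0.6, 4297, array([223., 236.]))]
reject_tray [(0.75, array([ 500. , -366.3]), array([184., 319.]), 3.5, 4200, array([422., 233.])), (0.65, array([ 518.1, -135.1]), array([ 30., 215.]), 0.3, 363, array([359., 227.]))]
yellow_1_mid []
blue_1_mid [(0.66, array([459.1,  
[... 164 characters left out ...]
lack_mid []
{'t': 1.1, 'joint_positions': array([-1.35210802e+00,  1.58406008e-01,  1.59696613e+00, -1.44517731e-05,
        1.38616309e+00, -2.10132493e-01]), 'qd': array([ 0.00013043, -0.00067812,  0.00038642, -0.00184517,  0.00026771,
        0.00012606]), 'tau': array([-4.88006572e-04, -3.96018541e+01, -3.31707215e+01, -2.16247427e-04,
        6.19011189e-04,  4.81724186e-06]), 'eef_pos': array([ 239.04579269, -522.96417267,  231.31275183]), 'tool_rot': array([ 3.06959946e+00,  6.68432809e-01, -2.19286245e-05]), 'contact_force': array([-0.39379435,  0.2578223 , -0.04364904]), 'torque': array([-0.01959924,  0.00346002, -0.01942255]), 'gripper_force': 0.0, 'grip_width': 1.0024291012222264}
```

Run:
```python
import cv2
a=cv2.imread('pics/top0.png'); c=a[130:330,180:460]
cv2.imwrite('pics/top0c.png',cv2.resize(c,(784,560),interpolation=cv2.INTER_CUBIC))
```

```text
(no output)
```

View pics/scene0.png

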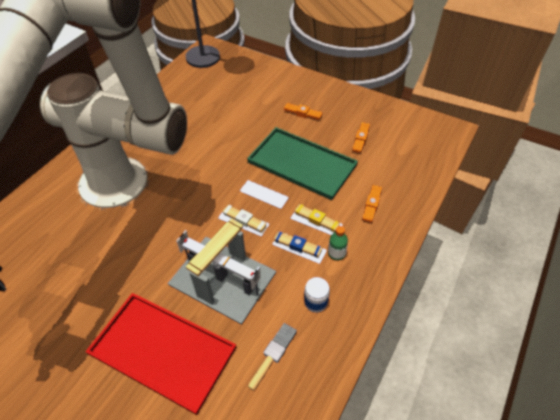

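View pics/top0c.png

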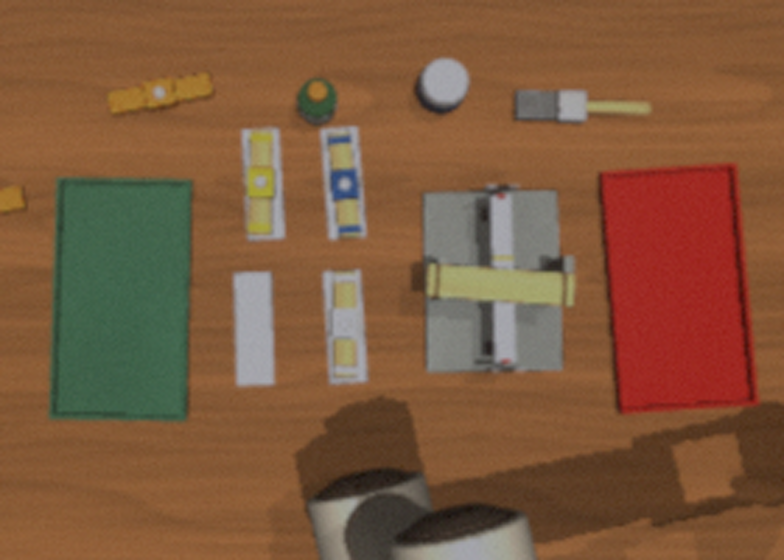

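The scene view shows yellow, blue and white rotors on white cards, with hubs at top-crop pixels (260,182), (344,185) and (345,325). A fourth card is empty, so black is absent and the tin is there. The orange look-alikes lie farther out. The stave lies over the beam at crop (500,284), with the red tray at -y and the green at +y. I'm moving above the stave now.

Emit:
{"fn": "apply_moves", "kwargs": {
  "rows": [
    [0.55,0.84,0.4,0.06],
    [0.55,0.84,0.4,0.06],
    [0.55,0.84,0.4,0.06],
    [0.55,0.84,0.4,0.06]
  ],
  "grip": 1
}}

```text
t: 1.43
eef_pos: [284.4, -455.1, 264.9]
tool_rot: [2.989, 0.957, 0.0]
contact_force: [0.5, -0.6, 0.2]
grip_width: 1.004
gripper_force: 0.0
```

Emit:
{"fn": "apply_moves", "kwargs": {
  "rows": [
    [0.55,0.84,0.4,0.06],
    [0.55,0.84,0.4,0.06],
    [0.55,0.84,0.4,0.06],
    [0.55,0.84,0.4,0.06]
  ]
}}

```text
t: 1.77
eef_pos: [327.7, -388.4, 296.1]
tool_rot: [2.887, 1.233, -0.0]
contact_force: [-0.4, 0.1, 0.2]
grip_width: 0.998
gripper_force: 0.0
```

Emit:
{"fn": "apply_moves", "kwargs": {
  "rows": [
    [0.55,0.84,0,0.06],
    [0.55,0.84,0,0.06],
    [0.55,0.84,0,0.06],
    [0.55,0.84,0,0.06]
  ]
}}

```text
t: 2.1
eef_pos: [370.9, -321.4, 294.2]
tool_rot: [-2.76, -1.498, 0.002]
contact_force: [-0.9, -0.4, 0.7]
grip_width: 0.998
gripper_force: 0.0
```

Emit:
{"fn": "apply_moves", "kwargs": {
  "rows": [
    [0.55,0.84,0,0.06],
    [0.55,0.84,0,0.06],
    [0.55,0.84,0,0.06],
    [0.55,0.84,0,0.06]
  ]
}}

```text
t: 2.43
eef_pos: [414.8, -254.8, 294.6]
tool_rot: [-2.608, -1.75, 0.002]
contact_force: [0.6, -1.0, 0.3]
grip_width: 0.999
gripper_force: 0.0
```

Emit:
{"fn": "apply_moves", "kwargs": {
  "rows": [
    [0.55,0.84,0,0.06],
    [0.55,0.84,0,0.06],
    [0.55,0.84,0,0.06],
    [0.55,0.84,0,0.06]
  ]
}}

```text
t: 2.77
eef_pos: [458.9, -188.0, 294.7]
tool_rot: [-2.432, -1.988, 0.002]
contact_force: [0.4, -0.5, -0.2]
grip_width: 1.001
gripper_force: 0.0
```

Emit:
{"fn": "apply_moves", "kwargs": {
  "rows": [
    [0.55,0.84,0,0.04],
    [0.55,0.84,0,0.04],
    [0.55,0.84,0,0.04],
    [0.55,0.84,0,0.04],
    [0.55,0.84,0,0.04],
    [0.55,0.84,0,0.04]
  ]
}}

```text
t: 3.27
eef_pos: [502.4, -121.9, 295.1]
tool_rot: [-2.306, -2.134, 0.001]
contact_force: [-0.5, 0.2, -0.2]
grip_width: 0.998
gripper_force: 0.0
```

```bash
cat > b.py <<'E'
from h import *
st=ctrl.get_state(); print(st['eef_pos'],st['tool_rot'])
save('wrist','w1')
for n,z in [('stave_mid',149),('balance',10)]: print(n,mask_pose('wrist',n,z,st))
print(ctrl.pinpoint('wrist','saddle'),ctrl.pinpoint('wrist','balance'))
E
python3 b.py
```

```text
[ 502.35238858 -121.92065394  295.09209331] [-2.30585517e+00 -2.13367077e+00  1.42164442e-03]
stave_mid [(0.7, array([ 501.1, -114. ]), array([ 41., 178.]), 85.4, 7179, array([276., 179.]))]
balance [(0.75, array([ 512.5, -153.1]), array([241., 321.]), 0.8, 17971, array([288., 172.]))]
[{'centre': [508.1, -125.0, 112.1], 'p': 0.81}, {'centre': [498.6, -365.5, -1.3], 'p': 0.61}] [{'centre': [513.7, -125.5, -0.6], 'p': 0.72}]
```

View pics/w1.png

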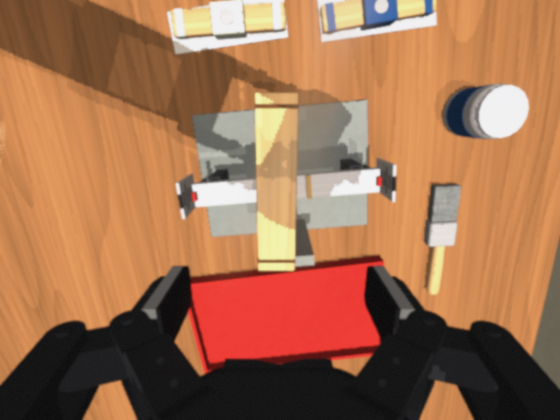

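The wrist view shows the stave centred at pixel (276,179), and the pose fit agrees in size (41 x 178). I'll grasp it now.

Emit:
{"fn": "apply_moves", "kwargs": {
  "rows": [
    [-0.016,0.1,-1,0],
    [-0.016,0.1,-1,0],
    [-0.016,0.1,-1,0],
    [-0.016,0.1,-1,0]
  ]
}}

```text
t: 3.85
eef_pos: [500.2, -111.2, 213.7]
tool_rot: [-2.298, -2.135, 0.003]
contact_force: [0.7, 0.1, 0.5]
grip_width: 1.0
gripper_force: 0.0
```

Emit:
{"fn": "apply_moves", "kwargs": {
  "rows": [
    [0,0,-0.5,0],
    [0,0,-0.8,0],
    [0,0,-0.98,0],
    [0,0,-0.98,0],
    [0,0,-0.98,0]
  ]
}}

```text
t: 4.27
eef_pos: [503.3, -112.7, 139.4]
tool_rot: [2.3, 2.136, 0.002]
contact_force: [0.6, -0.7, 1.0]
grip_width: 0.999
gripper_force: 0.0
```

Emit:
{"fn": "apply_moves", "kwargs": {
  "rows": [
    [0,0,0,0],
    [0,0,0,0],
    [0,0,0,0],
    [0,0,0,0],
    [0,0,0,0],
    [0,0,0,0],
    [0,0,0,0],
    [0,0,0,0],
    [0,0,0,0],
    [0,0,0,0],
    [0,0,0,0],
    [0,0,0,0]
  ],
  "grip": -0.4,
  "squeeze": 50
}}

```text
t: 5.27
eef_pos: [502.7, -112.2, 138.5]
tool_rot: [2.3, 2.136, 0.001]
contact_force: [-0.6, 0.6, 5.3]
grip_width: 0.451
gripper_force: 51.0
```

Emit:
{"fn": "apply_moves", "kwargs": {
  "rows": [
    [0,0,0.1,0],
    [0,0,0.3,0],
    [0,0,0.6,0],
    [0,0,0.8,0],
    [0,0,0.8,0],
    [0,0,0.8,0]
  ]
}}

```text
t: 5.77
eef_pos: [502.1, -111.9, 201.5]
tool_rot: [2.301, 2.137, 0.001]
contact_force: [0.4, 0.3, -1.5]
grip_width: 0.449
gripper_force: 50.5
```

Emit:
{"fn": "apply_moves", "kwargs": {
  "rows": [
    [-0.4,0,0,0],
    [-0.8,-0.1,0,0],
    [-0.8,-0.1,0,0],
    [-0.8,-0.1,0,0]
  ]
}}

```text
t: 6.1
eef_pos: [435.8, -119.1, 198.8]
tool_rot: [-2.301, -2.134, 0.002]
contact_force: [0.5, 0.2, -0.4]
grip_width: 0.448
gripper_force: 50.8
```

Emit:
{"fn": "apply_moves", "kwargs": {
  "rows": [
    [-0.4,0,0,0],
    [-0.8,-0.1,0,0],
    [-0.8,-0.1,0,0],
    [-0.8,-0.1,0,0]
  ]
}}

```text
t: 6.43
eef_pos: [373.4, -127.7, 200.2]
tool_rot: [-2.303, -2.136, -0.0]
contact_force: [1.2, 1.0, -1.4]
grip_width: 0.451
gripper_force: 51.0
```

Emit:
{"fn": "apply_moves", "kwargs": {
  "rows": [
    [-0.4,0,0,0],
    [-0.8,0,0,0],
    [-0.8,0,0,0],
    [-0.8,0,0,0]
  ]
}}

```text
t: 6.77
eef_pos: [310.3, -128.0, 201.2]
tool_rot: [2.302, 2.135, 0.001]
contact_force: [0.0, -0.2, -0.3]
grip_width: 0.453
gripper_force: 51.2
```

Emit:
{"fn": "apply_moves", "kwargs": {
  "rows": [
    [0,0,-0.4,0],
    [0,0,-0.8,0],
    [0,0,-1,0],
    [0,0,-1,0],
    [0,0,-1,0]
  ]
}}

```text
t: 7.18
eef_pos: [310.4, -127.5, 120.8]
tool_rot: [-2.3, -2.138, -0.0]
contact_force: [-0.8, -0.2, -1.1]
grip_width: 0.448
gripper_force: 51.2
```

Emit:
{"fn": "apply_moves", "kwargs": {
  "rows": [
    [0,0,-0.4,0],
    [0,0,-0.8,0],
    [0,0,-1,0],
    [0,0,-1,0],
    [0,0,-1,0]
  ]
}}

```text
t: 7.6
eef_pos: [310.9, -128.4, 42.1]
tool_rot: [2.301, 2.138, 0.0]
contact_force: [0.1, -0.4, -0.7]
grip_width: 0.446
gripper_force: 51.2
```

Emit:
{"fn": "apply_moves", "kwargs": {
  "rows": [
    [0,0,-0.15,0],
    [0,0,-0.3,0],
    [0,0,-0.35,0],
    [0,0,-0.4,0],
    [0,0,-0.43,0],
    [0,0,-0.44,0],
    [0,0,-0.44,0]
  ]
}}

```text
t: 8.18
eef_pos: [310.3, -128.1, 6.2]
tool_rot: [2.301, 2.137, 0.0]
contact_force: [0.5, -0.6, -0.8]
grip_width: 0.452
gripper_force: 51.2
```

Emit:
{"fn": "apply_moves", "kwargs": {
  "rows": [
    [0,0,-0.02,0],
    [0,0,-0.03,0],
    [0,0,-0.035,0],
    [0,0,-0.035,0]
  ]
}}

```text
t: 8.52
eef_pos: [310.1, -128.0, 3.5]
tool_rot: [2.302, 2.138, -0.0]
contact_force: [-1.9, 1.0, 5.3]
grip_width: 0.45
gripper_force: 52.0
```

Emit:
{"fn": "apply_moves", "kwargs": {
  "rows": [
    [0,0,0,0],
    [0,0,0,0],
    [0,0,0,0],
    [0,0,0,0],
    [0,0,0,0],
    [0,0,0,0]
  ],
  "grip": 0.5
}}

```text
t: 9.02
eef_pos: [309.7, -127.7, 2.9]
tool_rot: [-2.302, -2.138, 0.0]
contact_force: [-0.8, 0.2, -0.1]
grip_width: 0.749
gripper_force: 0.0
```

Emit:
{"fn": "apply_moves", "kwargs": {
  "rows": [
    [0,0,0.2,0],
    [0,0,0.5,0],
    [0,0,1,0],
    [0,0,1,0]
  ]
}}

```text
t: 9.35
eef_pos: [313.5, -131.1, 89.4]
tool_rot: [2.292, 2.129, 0.001]
contact_force: [0.8, -1.8, 0.5]
grip_width: 0.748
gripper_force: 0.0
```

Emit:
{"fn": "apply_moves", "kwargs": {
  "rows": [
    [0.1,0.2,0.5,0],
    [0.3,0.4,1,0],
    [0.6,0.7,1,0],
    [0.6,0.7,1,0]
  ]
}}

```text
t: 9.68
eef_pos: [362.5, -69.1, 166.6]
tool_rot: [2.29, 2.14, 0.008]
contact_force: [0.6, -0.7, -0.4]
grip_width: 0.749
gripper_force: 0.0
```

Emit:
{"fn": "apply_moves", "kwargs": {
  "rows": [
    [0.6,0.7,1,0],
    [0.6,0.7,1,0],
    [0.6,0.7,1,0],
    [0.6,0.7,1,0]
  ]
}}

```text
t: 10.02
eef_pos: [409.2, -14.6, 247.2]
tool_rot: [2.293, 2.137, 0.007]
contact_force: [-0.0, -0.4, 0.6]
grip_width: 0.75
gripper_force: 0.0
```

Emit:
{"fn": "apply_moves", "kwargs": {
  "rows": [
    [0.8,0.7,0.2,0],
    [0.8,0.7,0.2,0],
    [0.8,0.7,0.2,0],
    [0.8,0.7,0.2,0]
  ]
}}

```text
t: 10.35
eef_pos: [469.9, 40.8, 257.6]
tool_rot: [-2.298, -2.139, 0.003]
contact_force: [-0.8, -0.4, 0.0]
grip_width: 0.754
gripper_force: 0.0
```

```bash
cat > b.py <<'E'
from h import *
st=ctrl.get_state(); print(st['eef_pos'],st['tool_rot'])
save('wrist','w2')
for n,z in [('yellow_1_mid',24),('blue_1_mid',24),('white_1_mid',24)]: print(n,mask_pose('wrist',n,z,st),[(round(q['p'],2),np.round(q['centre'])) for q in ctrl.pinpoint('wrist',n)])
save('top','t2')
for n,z in [('stave_mid',14),('balance',10)]: print(n,mask_pose('top',n,z))
for n in ['yellow_1_mid','blue_1_mid','white_1_mid','saddle','stave_mid']: print(n,[(round(q['p'],2),np.round(q['centre'])) for q in ctrl.pinpoint('top',n)])
E
python3 b.py
```

```text
[469.92591281  40.83882089 257.59849901] [-2.29808803 -2.13939224  0.00266924]
yellow_1_mid [] []
blue_1_mid [(0.89, array([636.9,  73.7]), array([ 40., 141.]), 7.5, 3175, array([412., 144.]))] [(0.56, array([642.,  74.,  13.])), (0.19, array([ 308., -130.,    7.]))]
white_1_mid [(0.63, array([ 627.7, -297. ]), array([ 65., 163.]), -50.1, 543, array([400., 390.]))] []
stave_mid [(0.67, array([ 312.5, -142.1]), array([ 47., 164.]), 83.8, 511, array([362., 284.])), (0.28, array([409. ,  66.8]), array([22., 37.]), -0.8, 57, array([305., 259.]))]
balance [(0.82, array([ 515.3, -134.8]), array([196., 247.]), 2.3, 2636, array([360., 227.]))]
yellow_1_mid [(0.37, array([641.,  72.,  18.]))]
blue_1_mid [(0.59, array([644., 182.,  17.])), (0.57, array([636.,  73.,  16.])), (0.45, array([ 500., -367.,    2.])), (0.33, array([460.,  76.,  14.]))]
white_1_mid []
saddle [(0.87, array([ 511., -124.,  111.]))]
stave_mid [(0.65, array([ 313., -130.,   -0.]))]
```

View pics/w2.png

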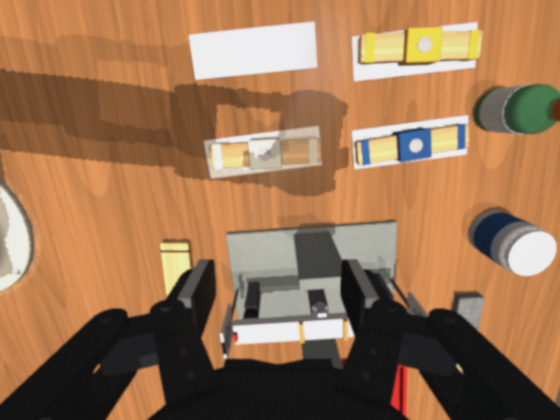

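The wrist view shows the stave flat at left (175,265). The hub discs are at yellow (424,45), blue (416,146) and white (265,152), and the lips are at about (302,331) and (347,329).

Run:
```python
from h import *
st=ctrl.get_state()
for n,h,a,b in [('y',(424,45),(362,48),(480,43)),('b',(416,146),(358,152),(465,137)),('w',(265,152),(212,156),(320,149))]:
    c=ray('wrist',[h],29,st)[0]; e=ray('wrist',[a,b],18,st); d=e[1]-e[0]
    print(n,c,e.mean(0),np.linalg.norm(d),np.degrees(np.arctan2(d[1],d[0])))
print(ray('wrist',[(302,331),(347,329)],112,st))
```

```text
y [644.86342996 182.81561979  29.        ] [646.83168095 184.69150496  18.        ] 138.11616100214013 -1.084838080974
b [641.86236008  70.7179976   29.        ] [640.96239772  71.71684208  18.        ] 135.6705994021042 4.068753283050086
w [456.51126973  76.44771295  29.        ] [456.90221712  74.65625378  18.        ] 136.96071311434514 -0.529734146250095
[[ 485.9962769  -122.33234837  112.        ]
 [ 538.30512552 -123.55988791  112.        ]]
```

Emit:
{"fn": "apply_moves", "kwargs": {
  "rows": [
    [0.73,0.59,-0.45,0.172],
    [0.73,0.59,-0.45,0.172],
    [0.73,0.59,-0.45,0.172],
    [0.73,0.59,-0.45,0.172],
    [0.73,0.59,-0.45,0.172]
  ],
  "grip": 0.6
}}

```text
t: 11.52
eef_pos: [528.1, 88.0, 221.6]
tool_rot: [-1.638, -2.678, 0.002]
contact_force: [0.6, 0.2, 0.5]
grip_width: 0.802
gripper_force: 0.0
```

Emit:
{"fn": "apply_moves", "kwargs": {
  "rows": [
    [0.73,0.59,-0.45,0.172],
    [0.73,0.59,-0.45,0.172],
    [0.73,0.59,-0.45,0.172],
    [0.73,0.59,-0.45,0.172],
    [0.73,0.59,-0.45,0.172]
  ]
}}

```text
t: 11.93
eef_pos: [586.4, 135.2, 185.3]
tool_rot: [-0.864, -3.018, 0.001]
contact_force: [0.3, -1.1, 0.5]
grip_width: 0.798
gripper_force: 0.0
```

Emit:
{"fn": "apply_moves", "kwargs": {
  "rows": [
    [0.73,0.59,-0.3,0.172],
    [0.73,0.59,-0.3,0.172],
    [0.73,0.59,-0.3,0.172],
    [0.73,0.59,-0.3,0.172],
    [0.73,0.59,-0.3,0.172],
    [0.73,0.59,-0.3,0.172]
  ]
}}

```text
t: 12.43
eef_pos: [645.0, 182.1, 162.3]
tool_rot: [-0.035, -3.141, 0.0]
contact_force: [-0.5, -0.1, 0.8]
grip_width: 0.8
gripper_force: 0.0
```

```bash
cat > b.py <<'E'
import sys
from h import *
n,f=sys.argv[1:3]
st=ctrl.get_state(); print(st['eef_pos'],st['tool_rot'],st['joint_positions'])
save('wrist',f)
print(np.round(ctrl.camera_info('wrist')['tool_from_camera'],2))
print(n,mask_pose('wrist',n,24,st),[(round(q['p'],2),np.round(q['centre'])) for q in ctrl.pinpoint('wrist',n)])
E
python3 b.py yellow_1_mid w3
```

```text
[644.95902313 182.11409663 162.26639018] [-3.49764905e-02 -3.14055214e+00  1.31065830e-04] [ 9.53212846e-02  4.54404973e-01  1.37098119e+00  7.10525787e-06
  1.31705633e+00 -1.45320365e+00]
[[   0.     -0.95   -0.3    77.01]
 [   1.      0.      0.     -1.19]
 [  -0.     -0.3     0.95 -142.75]
 [   0.      0.      0.      1.  ]]
yellow_1_mid [] []
```

View pics/w3.png

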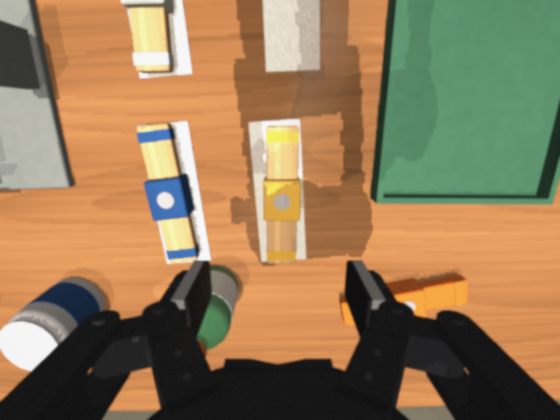

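Close up, the yellow hub disc is at (282,201), with blade ends at (282,128) and (281,261).

```bash
cat > r.py <<'E'
import sys
from h import *
# hub disc, end a, end b (pixels), base z
v=list(map(float,sys.argv[1:8])); st=ctrl.get_state(); z=v[6]
c=ray('wrist',[v[:2]],28+z,st)[0]; e=ray('wrist',[v[2:4],v[4:6]],21+z,st); d=e[1]-e[0]
print('hub',c,'ends mid',e.mean(0),'len',np.linalg.norm(d),'ang',np.degrees(np.arctan2(d[1],d[0]))%180)
r=np.array(st['tool_rot']); R=cv2.Rodrigues(r)[0]; print('tcp',st['eef_pos'],'tool y ang',np.degrees(np.arctan2(R[1,1],R[0,1])))
E
python3 r.py 282 201 282 128 281 261 1; python3 r.py 166 200 153 126 180 260 1; python3 r.py 282 125 282 125 281 255 1
```

```text
hub [644.18948236 184.93005639  29.        ] ends mid [644.06414873 184.51291708  22.        ] len 134.12422356729036 ang 178.43116619345935
tcp [644.9529147  181.86581667 162.93281282] tool y ang 88.5696648408088
hub [640.49476152  73.79710702  29.        ] ends mid [639.8173135   72.60413867  22.        ] len 135.82994354462718 ang 3.6226546016693293
tcp [644.9529147  181.86581667 162.93281282] tool y ang 88.5696648408088
hub [574.22371968 186.30725245  29.        ] ends mid [639.2939582  184.60959586  22.        ] len 129.87140792011613 ang 178.4189115613387
tcp [644.9529147  181.86581667 162.93281282] tool y ang 88.5696648408088
```

Emit:
{"fn": "apply_moves", "kwargs": {
  "rows": [
    [-0.01,0.035,-0.5,0],
    [-0.01,0.035,-1,0],
    [-0.01,0.035,-1,0],
    [-0.01,0.035,-1,0]
  ]
}}

```text
t: 12.92
eef_pos: [641.8, 184.4, 80.5]
tool_rot: [-0.038, -3.135, 0.001]
contact_force: [0.6, -0.7, 0.5]
grip_width: 0.802
gripper_force: 0.0
```

Emit:
{"fn": "apply_moves", "kwargs": {
  "rows": [
    [0,0,-0.4,0],
    [0,0,-0.7,0],
    [0,0,-0.9,0],
    [0,0,-0.97,0],
    [0,0,-0.97,0],
    [0,0,-0.97,0]
  ]
}}

```text
t: 13.42
eef_pos: [645.6, 184.8, 7.4]
tool_rot: [0.037, 3.139, 0.0]
contact_force: [-0.8, 0.5, 0.5]
grip_width: 0.797
gripper_force: 0.0
```

Emit:
{"fn": "apply_moves", "kwargs": {
  "rows": [
    [0,0,0,0],
    [0,0,0,0],
    [0,0,0,0],
    [0,0,0,0],
    [0,0,0,0],
    [0,0,0,0],
    [0,0,0,0],
    [0,0,0,0],
    [0,0,0,0],
    [0,0,0,0]
  ],
  "grip": -0.5,
  "squeeze": 70
}}

```text
t: 14.25
eef_pos: [645.6, 184.8, 7.3]
tool_rot: [0.037, 3.138, 0.0]
contact_force: [-1.0, -0.0, 5.7]
grip_width: 0.404
gripper_force: 71.9
```

Emit:
{"fn": "apply_moves", "kwargs": {
  "rows": [
    [0,0,0.1,0],
    [0,0,0.4,0],
    [0,0,0.8,0],
    [0,0,1,0],
    [0,0,1,0]
  ]
}}

```text
t: 14.67
eef_pos: [647.1, 185.0, 90.5]
tool_rot: [0.037, 3.133, 0.001]
contact_force: [1.7, 0.3, -1.4]
grip_width: 0.406
gripper_force: 71.0
```

Emit:
{"fn": "apply_moves", "kwargs": {
  "rows": [
    [0,0,0.4,0],
    [0,0,0.8,0],
    [0,0,1,0],
    [0,0,1,0],
    [0,0,1,0]
  ]
}}

```text
t: 15.08
eef_pos: [643.8, 184.6, 164.2]
tool_rot: [-0.037, -3.14, 0.0]
contact_force: [-0.1, 0.2, -2.3]
grip_width: 0.407
gripper_force: 71.0
```

Emit:
{"fn": "apply_moves", "kwargs": {
  "rows": [
    [-0.1,-0.3,0.2,0],
    [-0.3,-0.7,0.45,0],
    [-0.41,-0.96,0.45,0],
    [-0.41,-0.96,0.45,0],
    [-0.41,-0.96,0.45,0]
  ]
}}

```text
t: 15.5
eef_pos: [609.5, 107.0, 198.0]
tool_rot: [-0.04, -3.136, -0.0]
contact_force: [-0.4, -0.2, -2.9]
grip_width: 0.404
gripper_force: 71.1
```

Emit:
{"fn": "apply_moves", "kwargs": {
  "rows": [
    [-0.2,-0.48,0,0],
    [-0.41,-0.96,0,0],
    [-0.41,-0.96,0,0],
    [-0.41,-0.96,0,0]
  ]
}}

```text
t: 15.83
eef_pos: [577.0, 30.5, 198.6]
tool_rot: [-0.041, -3.137, -0.002]
contact_force: [0.5, 1.0, -2.7]
grip_width: 0.404
gripper_force: 71.5
```

Emit:
{"fn": "apply_moves", "kwargs": {
  "rows": [
    [-0.2,-0.48,0,0],
    [-0.41,-0.96,0,0],
    [-0.41,-0.96,0,0],
    [-0.41,-0.96,0,0]
  ]
}}

```text
t: 16.17
eef_pos: [545.3, -45.8, 199.9]
tool_rot: [-0.04, -3.139, -0.002]
contact_force: [0.8, 1.1, -3.1]
grip_width: 0.406
gripper_force: 71.8
```

Emit:
{"fn": "apply_moves", "kwargs": {
  "rows": [
    [-0.2,-0.48,0,0],
    [-0.41,-0.96,0,0],
    [-0.41,-0.96,0,0],
    [-0.41,-0.96,0,0],
    [-0.41,-0.96,0,0]
  ]
}}

```text
t: 16.58
eef_pos: [513.5, -120.9, 200.7]
tool_rot: [-0.035, -3.141, -0.002]
contact_force: [0.3, 0.1, -2.8]
grip_width: 0.405
gripper_force: 72.0
```

```bash
cat > b2.py <<'E'
from h import *
st={'eef_pos':[502.352,-121.92,295.09],'tool_rot':[-2.30585517,-2.13367077,1.42164e-03]}
a=ray('wrist',[(195,194),(381,180),(308,186)],109,st); print(a, a[:2].mean(0)); d=a[1]-a[0]; print(np.linalg.norm(d),np.degrees(np.arctan2(d[1],d[0])))
st=ctrl.get_state(); print(st['eef_pos'],st['gripper_force'])
save('wrist','w4')
E
python3 b2.py
```

```text
[[ 407.5516667  -120.09419319  109.        ]
 [ 616.9135296  -119.94113752  109.        ]
 [ 535.27151617 -120.65587409  109.        ]] [ 512.23259815 -120.01766536  109.        ]
209.36191883899068 0.041886531441130845
[ 513.5489435  -120.91164024  200.65837289] 72.00684785842896
```

View pics/w4.png

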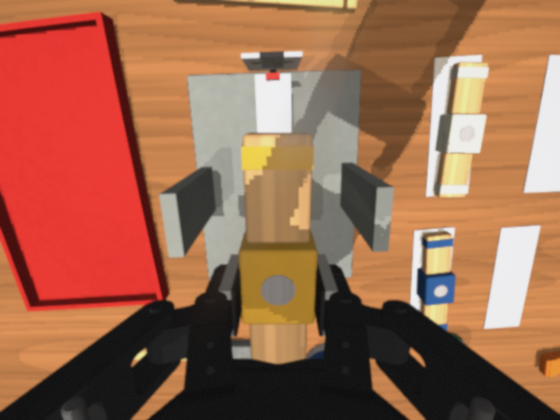

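The wrist view shows yellow in the grip with its hub disc at (278,290), and the beam's near end at (274,80-130), slightly left of the rotor line.

Run:
```python
from h import *
st=ctrl.get_state()
print('beam',ray('wrist',[(273,77),(274,130),(256,130),(292,130)],108,st))
print('hub',ray('wrist',[(278,290),(240,243),(315,243)],222,st),'end',ray('wrist',[(278,136),(243,135),(313,135)],215,st))
print('posts',ray('wrist',[(162,195),(213,168),(342,164),(391,190),(181,256),(388,248)],135,st))
```

```text
beam [[ 408.12277758 -122.87638132  108.        ]
 [ 445.45029119 -123.03928168  108.        ]
 [ 445.16163789 -136.70682765  108.        ]
 [ 445.72555391 -109.37089479  108.        ]]
hub [[ 512.79318148 -121.62577749  222.        ]
 [ 488.83069619 -137.83449775  222.        ]
 [ 489.52216219 -104.90198117  222.        ]] end [[ 443.91556289 -120.22608919  215.        ]
 [ 443.19883754 -134.79073008  215.        ]
 [ 443.79453405 -105.63950922  215.        ]]
posts [[ 487.74585994 -204.2984662   135.        ]
 [ 469.16972161 -165.89691987  135.        ]
 [ 468.23064988  -76.01142719  135.        ]
 [ 487.46820971  -40.01541056  135.        ]
 [ 536.08250031 -196.23728358  135.        ]
 [ 532.75015275  -38.0787845   135.        ]]
```

Emit:
{"fn": "apply_moves", "kwargs": {
  "rows": [
    [0,-0.013,-0.3,0.007],
    [0,-0.013,-0.6,0.007],
    [0,-0.013,-0.85,0.007],
    [0,-0.013,-0.95,0.007],
    [0,-0.013,-0.95,0.007],
    [0,-0.013,-0.95,0.007],
    [0,-0.013,-0.95,0.007]
  ]
}}

```text
t: 17.22
eef_pos: [514.3, -123.6, 126.9]
tool_rot: [0.001, 3.139, -0.002]
contact_force: [1.0, -0.3, -2.0]
grip_width: 0.407
gripper_force: 71.9
```

Run:
```python
from h import *
s=ctrl.get_state();print(s['eef_pos'],s['contact_force'])
im=ctrl.snapshot('wrist'); save('scene','s5'); 
sc=cv2.imread('pics/s5.png')[200:320,150:290]
a=cv2.resize(im[:,:,::-1][0:420,130:420],(400,580)); b=cv2.resize(sc,(400,343),interpolation=cv2.INTER_CUBIC)
o=np.zeros((580,800,3),np.uint8); o[:,:400]=a; o[:343,400:]=b; cv2.imwrite('pics/c5.png',o)
```

```text
[ 514.3019623  -123.55276266  126.90139688] [ 0.99820552 -0.34186766 -2.0429633 ]
```

View pics/c5.png

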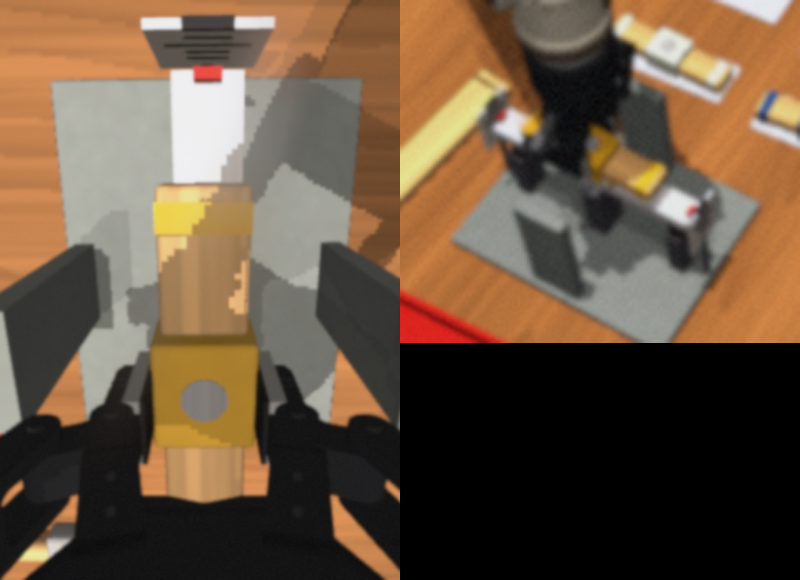

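The wrist view shows the rotor in line with the beam to about 1 mm; the beam is level under it. Lowering now.

Emit:
{"fn": "apply_moves", "kwargs": {
  "rows": [
    [-0.01,0.012,-0.03,0],
    [-0.01,0.012,-0.06,0],
    [-0.01,0.012,-0.09,0],
    [-0.01,0.012,-0.1,0],
    [-0.01,0.012,-0.1,0],
    [-0.01,0.012,-0.1,0]
  ]
}}

```text
t: 17.82
eef_pos: [512.1, -122.6, 117.1]
tool_rot: [-0.003, -3.141, -0.0]
contact_force: [-0.2, 0.6, -2.5]
grip_width: 0.405
gripper_force: 71.9
```

Emit:
{"fn": "apply_moves", "kwargs": {
  "rows": [
    [0,0,-0.02,0],
    [0,0,-0.04,0],
    [0,0,-0.05,0],
    [0,0,-0.06,0],
    [0,0,-0.06,0],
    [0,0,-0.06,0]
  ]
}}

```text
t: 18.32
eef_pos: [512.6, -122.8, 115.2]
tool_rot: [0.002, 3.141, -0.001]
contact_force: [-7.7, 3.1, 15.8]
grip_width: 0.402
gripper_force: 74.4
```

Emit:
{"fn": "apply_moves", "kwargs": {
  "rows": [
    [0,0,0.02,0],
    [0,0,0.02,0]
  ]
}}

```text
t: 18.48
eef_pos: [512.9, -122.9, 115.3]
tool_rot: [0.002, 3.14, -0.001]
contact_force: [-1.6, 0.8, 5.8]
grip_width: 0.403
gripper_force: 73.2
```

Emit:
{"fn": "apply_moves", "kwargs": {
  "rows": [
    [0,0,0,0],
    [0,0,0,0],
    [0,0,0,0],
    [0,0,0,0],
    [0,0,0,0],
    [0,0,0,0]
  ],
  "grip": 0.4
}}

```text
t: 18.98
eef_pos: [512.1, -122.6, 114.0]
tool_rot: [-0.003, -3.141, -0.0]
contact_force: [-0.9, -0.2, 0.0]
grip_width: 0.698
gripper_force: 0.0
```

Emit:
{"fn": "apply_moves", "kwargs": {
  "rows": [
    [0,0,0.2,0],
    [0,0,0.5,0],
    [0,0,0.9,0],
    [0,0,1,0],
    [0,0,1,0],
    [0,0,1,0],
    [0,0,1,0],
    [0,0,1,0],
    [0,0,1,0],
    [0,0,1,0],
    [0,0,1,0],
    [0,0,1,0],
    [0,0,1,0],
    [0,0,1,0],
    [0,0,1,0],
    [0,0,1,0],
    [0,0,1,0],
    [0,0,1,0]
  ]
}}

```text
t: 20.48
eef_pos: [512.2, -122.6, 194.1]
tool_rot: [0.003, 3.142, 0.0]
contact_force: [0.0, 0.6, -0.2]
grip_width: 0.7
gripper_force: 0.0
```

```bash
cat > c.py <<'E'
import sys
from h import *
s=ctrl.get_state();print(s['t'],s['eef_pos'],s['contact_force'])
im=save('wrist',sys.argv[1]+'w'); save('scene',sys.argv[1]+'s')
sc=cv2.imread(f'pics/{sys.argv[1]}s.png')[190:320,150:300]
a=cv2.resize(im[:,:,::-1][0:420,130:420],(400,580)); b=cv2.resize(sc,(400,347),interpolation=cv2.INTER_CUBIC)
o=np.zeros((580,800,3),np.uint8); o[:,:400]=a; o[:347,400:]=b; cv2.imwrite(f'pics/{sys.argv[1]}.png',o)
E
python3 c.py c6
```

```text
20.4833 [ 512.17703197 -122.58709905  194.12052865] [ 0.03923587  0.61734374 -0.20877846]
```

View pics/c6.png

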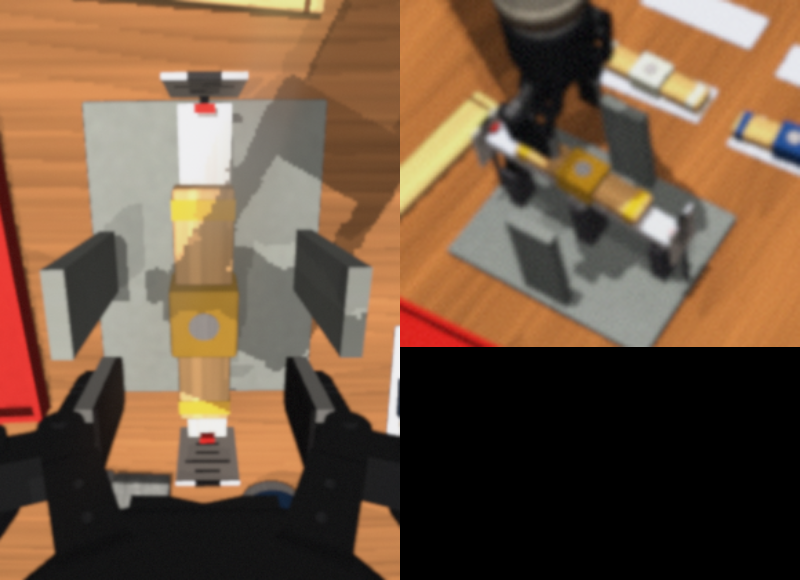

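The rotor is seated between the lips, and both red beam tips show, at about (205,108) and (207,438) in the crop. I'll measure the tilt from those tips.

```bash
cat > tilt.py <<'E'
import sys
from h import *
from scipy.ndimage import label,center_of_mass
def tips(f,st):
    im=cv2.imread(f'pics/{f}.png').astype(int); b,g,r=im[...,0],im[...,1],im[...,2]
    m=(r>130)&(g<70)&(b<70); m[:, :240]=0; m[:,320:]=0
    l,n=label(m); out=[]
    for i in range(1,n+1):
        if (l==i).sum()<10: continue
        v,u=center_of_mass(l==i); row=[round(u),round(v),int((l==i).sum())]
        for x in (408,617):
            ci,P=cam_pose('wrist',st); p=ray('wrist',[(u,v)],0,st)[0]; o=P[:3,3]
            q=o+(p-o)*(x-o[0])/(p[0]-o[0]); row.append(np.round(q[1:],1).tolist())
        out.append(row)
    return out
if __name__=='__main__':
    st=ctrl.get_state()
    print(*tips(sys.argv[1],st),sep='\n')
E
python3 tilt.py c6w
python3 - <<'E'
from tilt import *
print('w4',tips('w4',{'eef_pos':[513.549,-120.91,200.66],'tool_rot':[-.035,-3.141,-.002]}))
E
```

```text
[280, 318, 53, [-123.9, 372.8], [-122.0, 96.0]]
w4 []
```

Run:
```python
from h import *
def at(uv,x,st):
    ci,P=cam_pose('wrist',st); p=ray('wrist',[uv],0,st)[0]; o=P[:3,3]; return (o+(p-o)*(x-o[0])/(p[0]-o[0])).round(1)
w4={'eef_pos':[513.549,-120.91,200.66],'tool_rot':[-.035,-3.141,-.002]}
st=ctrl.get_state()
for f,s in (('w4',w4),('c6w',st)):
    im=cv2.imread(f'pics/{f}.png').astype(int)[60:95,265:295]; d=im[...,2]-im[...,1]-0
    sel=(d>90)&(im[...,0]<110); v,u=np.nonzero(sel); print(f,len(u),u.mean()+265,v.mean()+60, at((u.mean()+265,v.mean()+60),408,s))
```

```text
w4 77 272.57142857142856 75.28571428571429 [ 408.  -123.2  117. ]
c6w 79 278.253164556962 77.58227848101265 [ 408.  -123.2  108.5]
```

Run:
```python
import cv2,numpy as np
t=[]
for f in ('s5','c6s'):
    a=cv2.imread(f'pics/{f}.png'); t.append(cv2.resize(a[228:300,165:275],(800,524//2*1),interpolation=cv2.INTER_CUBIC)) 
cv2.imwrite('pics/cmp1.png',np.vstack(t))
from h import *
for z in (-14.7,0,14.7): print(z,proj('scene',[[408,-122.5,106-z],[617,-122.5,106+z]]).round(1).tolist())
```

```text
-14.7 [[184.4, 238.5], [252.1, 278.4]]
0 [[185.3, 241.6], [251.7, 275.5]]
14.7 [[186.3, 244.7], [251.4, 272.5]]
```

View pics/cmp1.png

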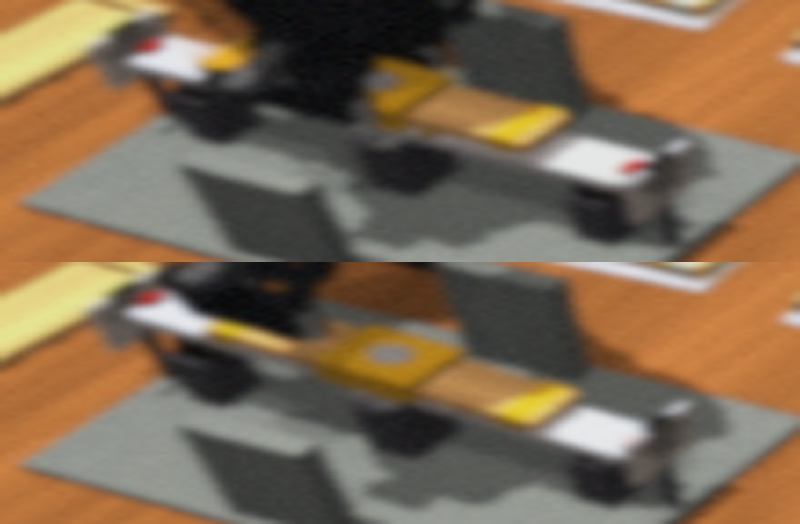

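The comparison shows the -x red tip 2.7 px higher at (150,35) and the +x tip lower by as much. The beam has therefore tipped to about +0.13, so yellow is off-centre and goes to the red tray. Regrasping it.

Emit:
{"fn": "apply_moves", "kwargs": {
  "rows": [
    [0.04,0,-0.4,0],
    [0.04,0,-0.8,0],
    [0.04,0,-0.95,0],
    [0.04,0,-1,0],
    [0.04,0,-1,0],
    [0.04,0,-1,0]
  ]
}}

```text
t: 21.08
eef_pos: [516.3, -123.1, 115.5]
tool_rot: [0.003, 3.14, -0.001]
contact_force: [-0.5, 0.2, 1.4]
grip_width: 0.7
gripper_force: 0.0
```

Emit:
{"fn": "apply_moves", "kwargs": {
  "rows": [
    [0,0,0,0],
    [0,0,0,0],
    [0,0,0,0],
    [0,0,0,0],
    [0,0,0,0],
    [0,0,0,0],
    [0,0,0,0],
    [0,0,0,0],
    [0,0,0,0],
    [0,0,0,0]
  ],
  "grip": -0.5
}}

```text
t: 21.92
eef_pos: [516.8, -123.2, 116.2]
tool_rot: [0.002, 3.138, -0.003]
contact_force: [-1.1, 1.6, 4.9]
grip_width: 0.407
gripper_force: 71.0
```

Emit:
{"fn": "apply_moves", "kwargs": {
  "rows": [
    [0,0,0.1,0],
    [0,0,0.3,0],
    [0,0,0.7,0],
    [0,0,1,0],
    [0,0,1,0]
  ]
}}

```text
t: 22.33
eef_pos: [518.2, -124.0, 200.2]
tool_rot: [0.002, 3.133, -0.007]
contact_force: [0.8, 0.8, -1.7]
grip_width: 0.403
gripper_force: 70.4
```

Emit:
{"fn": "apply_moves", "kwargs": {
  "rows": [
    [-0.1,-0.3,0.1,0],
    [-0.27,-0.82,0.1,0],
    [-0.27,-0.82,0.1,0],
    [-0.27,-0.82,0.1,0]
  ]
}}

```text
t: 22.67
eef_pos: [492.6, -189.6, 201.2]
tool_rot: [-0.008, -3.14, -0.001]
contact_force: [0.4, 0.5, -3.3]
grip_width: 0.406
gripper_force: 70.8
```

Emit:
{"fn": "apply_moves", "kwargs": {
  "rows": [
    [-0.13,-0.4,0,0],
    [-0.27,-0.82,0,0],
    [-0.27,-0.82,0,0],
    [-0.27,-0.82,0,0]
  ]
}}

```text
t: 23.0
eef_pos: [471.6, -253.9, 201.1]
tool_rot: [-0.006, -3.14, -0.003]
contact_force: [0.0, 0.6, -2.9]
grip_width: 0.406
gripper_force: 71.3
```

Emit:
{"fn": "apply_moves", "kwargs": {
  "rows": [
    [-0.13,-0.4,0,0],
    [-0.27,-0.82,0,0],
    [-0.27,-0.82,0,0],
    [-0.27,-0.82,0,0]
  ]
}}

```text
t: 23.33
eef_pos: [450.5, -319.0, 201.4]
tool_rot: [-0.004, -3.141, -0.003]
contact_force: [0.4, 0.5, -2.5]
grip_width: 0.407
gripper_force: 71.6
```

Emit:
{"fn": "apply_moves", "kwargs": {
  "rows": [
    [-0.13,-0.4,0,0],
    [-0.27,-0.82,0,0],
    [-0.27,-0.82,0,0],
    [-0.27,-0.82,0,0]
  ]
}}

```text
t: 23.67
eef_pos: [429.3, -384.3, 201.5]
tool_rot: [-0.004, -3.141, -0.002]
contact_force: [-0.0, 0.1, -3.2]
grip_width: 0.404
gripper_force: 71.9
```

Emit:
{"fn": "apply_moves", "kwargs": {
  "rows": [
    [0,0,-0.4,0],
    [0,0,-0.8,0],
    [0,0,-1,0],
    [0,0,-1,0],
    [0,0,-1,0]
  ]
}}

```text
t: 24.08
eef_pos: [429.4, -382.6, 121.3]
tool_rot: [0.001, -3.14, -0.004]
contact_force: [-0.0, -0.0, -3.1]
grip_width: 0.405
gripper_force: 71.7
```

```bash
python3 c.py c7
```

```text
24.0833 [ 429.42612304 -382.55899919  121.27765988] [-0.02578438 -0.03229002 -3.13231901]
```

View pics/c7w.png

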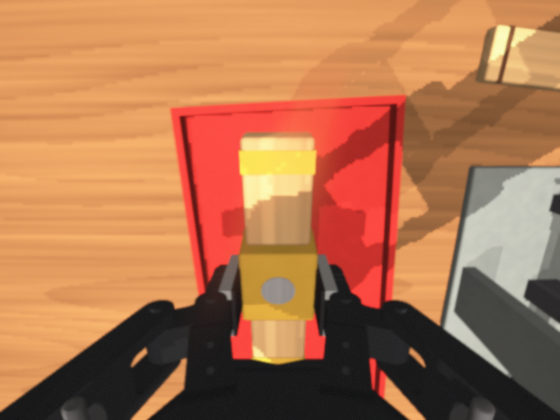

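The wrist view shows yellow over the red tray with clear walls all round (inner left wall about column 190, front wall row 110).

Emit:
{"fn": "apply_moves", "kwargs": {
  "rows": [
    [0.03,0,-0.4,0],
    [0.03,0,-0.8,0],
    [0.03,0,-1,0],
    [0.03,0,-1,0],
    [0.03,0,-1,0]
  ]
}}

```text
t: 24.6
eef_pos: [432.0, -385.3, 43.3]
tool_rot: [0.002, 3.141, -0.001]
contact_force: [0.4, -0.0, -1.9]
grip_width: 0.406
gripper_force: 71.7
```

Emit:
{"fn": "apply_moves", "kwargs": {
  "rows": [
    [0,0,-0.1,0],
    [0,0,-0.2,0],
    [0,0,-0.25,0],
    [0,0,-0.28,0],
    [0,0,-0.31,0],
    [0,0,-0.33,0],
    [0,0,-0.33,0]
  ]
}}

```text
t: 25.18
eef_pos: [431.5, -385.4, 17.2]
tool_rot: [-0.002, -3.141, 0.0]
contact_force: [-3.8, 2.5, 5.8]
grip_width: 0.403
gripper_force: 73.1
```

Emit:
{"fn": "apply_moves", "kwargs": {
  "rows": [
    [0,0,0,0],
    [0,0,0,0],
    [0,0,0,0],
    [0,0,0,0],
    [0,0,0,0]
  ],
  "grip": 0.4
}}

```text
t: 25.6
eef_pos: [431.5, -385.1, 15.8]
tool_rot: [0.003, 3.141, -0.0]
contact_force: [-0.1, 0.1, 0.3]
grip_width: 0.7
gripper_force: 0.0
```

Emit:
{"fn": "apply_moves", "kwargs": {
  "rows": [
    [0,0,0.2,0],
    [0,0,0.6,0],
    [0,0,1,0],
    [0,0,1,0]
  ]
}}

```text
t: 25.93
eef_pos: [434.3, -388.8, 102.8]
tool_rot: [0.002, 3.134, -0.015]
contact_force: [0.9, -1.4, 0.7]
grip_width: 0.701
gripper_force: 0.0
```

Emit:
{"fn": "apply_moves", "kwargs": {
  "rows": [
    [0,0,0.5,0],
    [0,0,1,0],
    [0,0,1,0]
  ]
}}

```text
t: 26.18
eef_pos: [434.5, -389.1, 184.8]
tool_rot: [0.002, 3.132, -0.019]
contact_force: [-0.2, -1.4, 1.0]
grip_width: 0.703
gripper_force: 0.0
```

Emit:
{"fn": "apply_moves", "kwargs": {
  "rows": [
    [0.2,0.4,0.2,0],
    [0.435,0.955,0.3,0],
    [0.435,0.955,0.3,0],
    [0.435,0.955,0.3,0]
  ]
}}

```text
t: 26.52
eef_pos: [467.4, -306.9, 200.3]
tool_rot: [-0.003, 3.14, -0.001]
contact_force: [-0.8, -0.4, -0.8]
grip_width: 0.703
gripper_force: 0.0
```

Emit:
{"fn": "apply_moves", "kwargs": {
  "rows": [
    [0.2,0.4,0,0],
    [0.435,0.955,0,0],
    [0.435,0.955,0,0],
    [0.435,0.955,0,0]
  ]
}}

```text
t: 26.85
eef_pos: [501.2, -231.1, 198.9]
tool_rot: [0.002, -3.141, -0.001]
contact_force: [-0.3, 0.2, 0.4]
grip_width: 0.696
gripper_force: 0.0
```

Emit:
{"fn": "apply_moves", "kwargs": {
  "rows": [
    [0.2,0.4,0,0],
    [0.435,0.955,0,0],
    [0.435,0.955,0,0],
    [0.435,0.955,0,0]
  ]
}}

```text
t: 27.18
eef_pos: [536.0, -155.7, 199.2]
tool_rot: [0.001, -3.141, 0.0]
contact_force: [-0.2, 0.2, -1.2]
grip_width: 0.701
gripper_force: 0.0
```

Emit:
{"fn": "apply_moves", "kwargs": {
  "rows": [
    [0.2,0.4,0,0],
    [0.435,0.955,0,0],
    [0.435,0.955,0,0],
    [0.435,0.955,0,0]
  ]
}}

```text
t: 27.52
eef_pos: [570.8, -79.8, 199.4]
tool_rot: [-0.0, -3.141, 0.001]
contact_force: [-0.0, 0.2, 0.3]
grip_width: 0.697
gripper_force: 0.0
```

Emit:
{"fn": "apply_moves", "kwargs": {
  "rows": [
    [0.2,0.4,0,0],
    [0.435,0.955,0,0],
    [0.435,0.955,0,0],
    [0.435,0.955,0,0]
  ]
}}

```text
t: 27.85
eef_pos: [605.6, -3.7, 199.4]
tool_rot: [-0.001, -3.141, 0.001]
contact_force: [0.4, -0.5, 0.2]
grip_width: 0.697
gripper_force: 0.0
```

Emit:
{"fn": "apply_moves", "kwargs": {
  "rows": [
    [0.2,0.4,-0.2,0.021],
    [0.435,0.955,-0.4,0.021],
    [0.435,0.955,-0.4,0.021],
    [0.435,0.955,-0.4,0.021],
    [0.435,0.955,-0.4,0.021]
  ]
}}

```text
t: 28.27
eef_pos: [640.0, 70.8, 167.5]
tool_rot: [0.099, -3.139, 0.002]
contact_force: [-0.6, -0.2, -0.3]
grip_width: 0.699
gripper_force: 0.0
```

```bash
cat > d.py <<'E'
import sys
from h import *
# hub centre by colour centroid of hub block: print pinpoint + mask poses, top check
name,f=sys.argv[1:3]
st=ctrl.get_state(); print(st['t'],st['eef_pos'])
save('wrist',f)
print(mask_pose('wrist',name,22,st),[(round(q['p'],2),np.round(q['centre'])) for q in ctrl.pinpoint('wrist',name)])
save('top',f+'t')
E
python3 d.py blue_1_mid w8
```

```text
28.2667 [639.96322377  70.83661633 167.50748265]
[(0.59, array([639.4,  73.2]), array([ 37., 139.]), 5.6, 4485, array([281., 193.]))] [(0.71, array([640.,  72.,  14.]))]
```

View pics/w8.png

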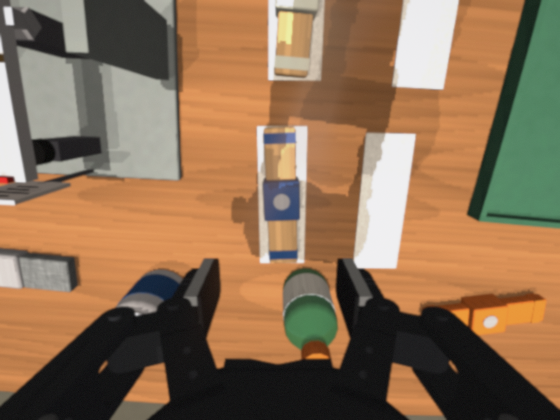

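Close up, the blue hub disc is at (282,201), with blade ends at (280,128) and (284,259). The glue bottle is at (310,310), clear of the descent.

```bash
python3 r.py 282 201 280 128 284 259 1
```

```text
hub [641.02397511  74.38690941  29.        ] ends mid [639.70478983  74.52962645  22.        ] len 134.6111930347714 ang 5.569594171823119
tcp [640.39654203  71.27946922 168.69541879] tool y ang 93.56130612548621
```

Emit:
{"fn": "apply_moves", "kwargs": {
  "rows": [
    [0.005,0.039,-0.5,0.01],
    [0.005,0.039,-1,0.01],
    [0.005,0.039,-1,0.01],
    [0.005,0.039,-1,0.01]
  ]
}}

```text
t: 28.8
eef_pos: [638.4, 75.8, 85.9]
tool_rot: [0.149, -3.132, -0.001]
contact_force: [-0.0, 0.2, 0.7]
grip_width: 0.699
gripper_force: 0.0
```

Emit:
{"fn": "apply_moves", "kwargs": {
  "rows": [
    [0,0,-0.4,0],
    [0,0,-0.7,0],
    [0,0,-0.9,0],
    [0,0,-1,0],
    [0,0,-1,0],
    [0,0,-1,0]
  ]
}}

```text
t: 29.3
eef_pos: [642.4, 76.2, 10.2]
tool_rot: [-0.15, 3.134, -0.001]
contact_force: [0.5, 0.3, 0.6]
grip_width: 0.703
gripper_force: 0.0
```

Emit:
{"fn": "apply_moves", "kwargs": {
  "rows": [
    [0,0,0,0],
    [0,0,0,0],
    [0,0,0,0],
    [0,0,0,0],
    [0,0,0,0],
    [0,0,0,0],
    [0,0,0,0],
    [0,0,0,0],
    [0,0,0,0],
    [0,0,0,0]
  ],
  "grip": -0.5
}}

```text
t: 30.13
eef_pos: [642.7, 76.3, 10.5]
tool_rot: [-0.15, 3.134, -0.001]
contact_force: [-0.9, -0.2, 6.9]
grip_width: 0.403
gripper_force: 72.5
```

Emit:
{"fn": "apply_moves", "kwargs": {
  "rows": [
    [0,0,0.1,0],
    [0,0,0.4,0],
    [0,0,0.8,0],
    [0,0,1,0],
    [0,0,1,0]
  ]
}}

```text
t: 30.55
eef_pos: [643.8, 76.4, 93.2]
tool_rot: [-0.15, 3.129, -0.002]
contact_force: [0.7, -0.1, -1.6]
grip_width: 0.403
gripper_force: 71.4
```

Emit:
{"fn": "apply_moves", "kwargs": {
  "rows": [
    [0,0,0.4,0],
    [0,0,0.8,0],
    [0,0,1,0],
    [0,0,1,0],
    [0,0,1,0]
  ]
}}

```text
t: 30.97
eef_pos: [640.3, 76.5, 166.9]
tool_rot: [0.15, -3.138, -0.0]
contact_force: [-0.1, -0.3, -2.5]
grip_width: 0.407
gripper_force: 71.4
```

Emit:
{"fn": "apply_moves", "kwargs": {
  "rows": [
    [-0.2,-0.3,0.2,0],
    [-0.53,-0.83,0.42,-0.03],
    [-0.53,-0.83,0.42,-0.03],
    [-0.53,-0.83,0.42,-0.03],
    [-0.53,-0.83,0.42,-0.03]
  ]
}}

```text
t: 31.38
eef_pos: [597.1, 10.2, 199.0]
tool_rot: [0.001, -3.138, -0.002]
contact_force: [-0.7, 0.3, -2.1]
grip_width: 0.403
gripper_force: 71.3
```

Emit:
{"fn": "apply_moves", "kwargs": {
  "rows": [
    [-0.25,-0.4,0,0],
    [-0.53,-0.83,0,0],
    [-0.53,-0.83,0,0],
    [-0.53,-0.83,0,0]
  ]
}}

```text
t: 31.72
eef_pos: [554.6, -56.4, 199.1]
tool_rot: [0.0, -3.138, -0.003]
contact_force: [0.7, 0.2, -2.8]
grip_width: 0.401
gripper_force: 71.4
```

Emit:
{"fn": "apply_moves", "kwargs": {
  "rows": [
    [-0.25,-0.4,0,0],
    [-0.53,-0.83,0,0],
    [-0.53,-0.83,0,0],
    [-0.53,-0.83,0,0],
    [-0.53,-0.83,0,0],
    [-0.53,-0.83,0,0]
  ]
}}

```text
t: 32.22
eef_pos: [514.0, -121.2, 200.7]
tool_rot: [0.006, -3.141, -0.002]
contact_force: [0.0, 0.5, -3.2]
grip_width: 0.402
gripper_force: 71.5
```

Emit:
{"fn": "apply_moves", "kwargs": {
  "rows": [
    [0,0,-0.3,0],
    [0,0,-0.6,0],
    [0,0,-0.85,0],
    [0,0,-0.9,0],
    [0,0,-0.9,0],
    [0,0,-0.9,0],
    [0,0,-0.9,0]
  ]
}}

```text
t: 32.8
eef_pos: [514.8, -122.9, 131.0]
tool_rot: [-0.004, 3.139, -0.002]
contact_force: [0.2, -0.6, -1.1]
grip_width: 0.403
gripper_force: 71.4
```

```bash
python3 c.py c9
python3 - <<'E'
from h import *
im=cv2.imread('pics/c9w.png').astype(int); st=ctrl.get_state()
# blue hub disc & beam edges
b=im[...,0];r=im[...,2]; m=(b>r+40)&(b>60); m[:200]=0; m[:,:230]=0; m[:,330:]=0; v,u=np.nonzero(m); print('hub px',u.min(),u.max(),v.min(),v.max())
for row in (105,115,125): 
    g=im[row,230:330].min(1); w=np.nonzero(g>150)[0]; print(row, w.min()+230 if len(w) else 0, w.max()+230 if len(w) else 0)
E
```

```text
32.8 [ 514.76072149 -122.85014038  131.03828735] [ 0.24575716 -0.56220257 -1.05069305]
hub px 242 315 245 316
105 230 309
115 230 304
125 230 303
```

View pics/c9w.png

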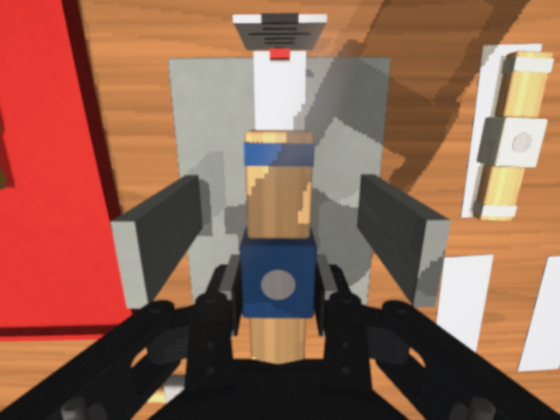

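Blue is in line with the beam: both are at column 279, and the hub disc is at (278,284).

```bash
python3 r.py 278 284 279 131 278 284 121.5|head -1
python3 - <<'E'
from h import *
print(proj('scene',[[512,-122.5,108]]))
E
```

```text
hub [ 512.07450491 -123.95991972  149.5       ] ends mid [ 479.57196401 -123.85639761  142.5       ] len 73.47018892622188 ang 179.8579510580535
[[217.43405198 257.61404148]]
```

Emit:
{"fn": "apply_moves", "kwargs": {
  "rows": [
    [0,0.01,-0.03,0],
    [0,0.01,-0.06,0],
    [0,0.01,-0.09,0],
    [0,0.01,-0.11,0],
    [0,0.01,-0.11,0],
    [0,0.01,-0.11,0]
  ]
}}

```text
t: 33.4
eef_pos: [513.2, -121.8, 120.3]
tool_rot: [0.002, -3.141, -0.0]
contact_force: [-0.6, -0.0, -1.9]
grip_width: 0.406
gripper_force: 71.4
```

Emit:
{"fn": "apply_moves", "kwargs": {
  "rows": [
    [0,0,-0.02,0],
    [0,0,-0.03,0],
    [0,0,-0.04,0],
    [0,0,-0.05,0],
    [0,0,-0.05,0]
  ]
}}

```text
t: 33.82
eef_pos: [513.7, -122.0, 118.4]
tool_rot: [-0.003, 3.141, -0.001]
contact_force: [-3.7, 2.4, 10.1]
grip_width: 0.404
gripper_force: 73.1
```

Seated with light contact at the expected height. I'll release, retreat and wait.

Emit:
{"fn": "apply_moves", "kwargs": {
  "rows": [
    [0,0,0.01,0],
    [0,0,0.01,0]
  ]
}}

```text
t: 33.98
eef_pos: [513.8, -122.1, 118.4]
tool_rot: [-0.003, 3.141, -0.001]
contact_force: [-2.1, 0.9, 6.5]
grip_width: 0.4
gripper_force: 72.4
```

Emit:
{"fn": "apply_moves", "kwargs": {
  "rows": [
    [0,0,0,0],
    [0,0,0,0],
    [0,0,0,0],
    [0,0,0,0],
    [0,0,0,0],
    [0,0,0,0]
  ],
  "grip": 0.4
}}

```text
t: 34.48
eef_pos: [513.3, -121.9, 117.2]
tool_rot: [0.002, -3.142, -0.0]
contact_force: [0.1, 0.1, -0.2]
grip_width: 0.701
gripper_force: 0.0
```

Emit:
{"fn": "apply_moves", "kwargs": {
  "rows": [
    [0,0,0.2,0],
    [0,0,0.5,0],
    [0,0,0.9,0],
    [0,0,0.96,0],
    [0,0,0.96,0],
    [0,0,0.96,0],
    [0,0,0.96,0],
    [0,0,0.96,0],
    [0,0,0.96,0],
    [0,0,0.96,0],
    [0,0,0.96,0],
    [0,0,0.96,0],
    [0,0,0.96,0],
    [0,0,0.96,0],
    [0,0,0.96,0],
    [0,0,0.96,0],
    [0,0,0.96,0],
    [0,0,0.96,0],
    [0,0,0.96,0],
    [0,0,0.96,0]
  ]
}}

```text
t: 36.15
eef_pos: [513.4, -121.9, 194.1]
tool_rot: [-0.002, 3.142, -0.0]
contact_force: [-0.2, 0.6, -0.6]
grip_width: 0.701
gripper_force: 0.0
```

```bash
cat > e.py <<'E'
import sys
from h import *
f=sys.argv[1]; st=ctrl.get_state(); print(st['t'],st['eef_pos'])
save('wrist',f+'w'); save('scene',f+'s')
def red(im,r0,r1,c0,c1):
    s=im[r0:r1,c0:c1].astype(int); w=np.clip(s[...,2]-np.maximum(s[...,1],s[...,0])-70,0,None)*(s[...,1]<115)
    v,u=np.mgrid[r0:r1,c0:c1]; return (u*w).sum()/max(w.sum(),1),(v*w).sum()/max(w.sum(),1),w.sum()
for g in ('s5','c6s',f+'s'):
    im=cv2.imread(f'pics/{g}.png'); print(g,np.round(red(im,230,250,178,195),1),np.round(red(im,262,285,244,260),1))
t=[cv2.resize(cv2.imread(f'pics/{g}.png')[228:300,165:275],(800,290),interpolation=cv2.INTER_CUBIC) for g in ('s5',f+'s')]
cv2.imwrite(f'pics/{f}cmp.png',np.vstack(t))
E
python3 e.py c10; python3 tilt.py c10w
```

```text
36.15 [ 513.35953884 -121.89930691  194.11636983]
s5 [185.1 239.8  52. ] [251.8 273.2  34. ]
c6s [185.  237.3  94. ] [0. 0. 0.]
c10s [185.  237.3  86. ] [0. 0. 0.]
[277, 73, 12, [-123.6, 122.8], [-120.7, 1701.8]]
[279, 317, 51, [-123.4, 374.7], [-121.8, 95.7]]
```

View pics/c10cmp.png

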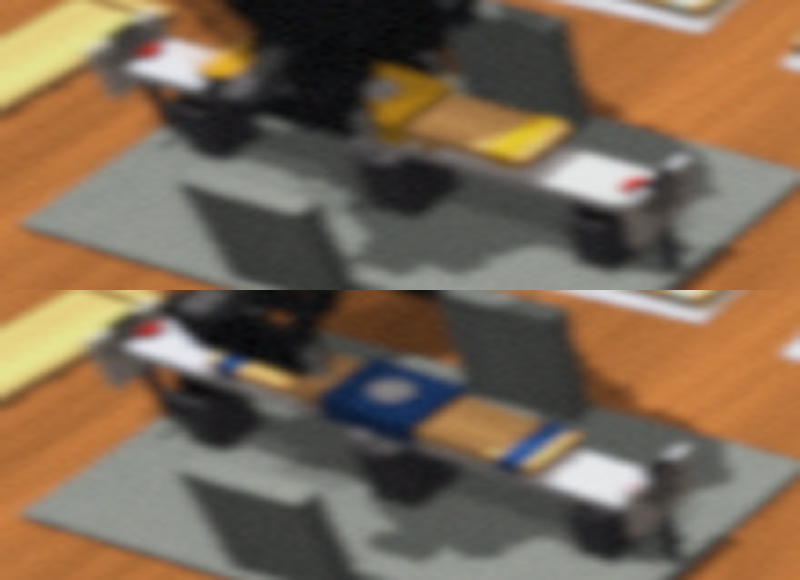

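```bash
cat > f.py <<'E'
from h import *
import sys
st=ctrl.get_state(); im=cv2.imread(f'pics/{sys.argv[1]}.png'); th=float(sys.argv[2])
# column profile
c=im[60:340,272:286].mean(1).astype(int)
cv2.imwrite('pics/zz.png',cv2.resize(im[50:345,220:340],(325,800)))
ci,P=cam_pose('wrist',st); o=P[:3,3]
def beamx(uv,h):  # position along tilted beam at height h above knife edge (z=100)
    p=ray('wrist',[uv],0,st)[0]; d=p-o; n=np.array([np.sin(th),0,np.cos(th)]); c0=np.array([512.3,0,100])
    q=o+d*((h-n@(o-c0))/(n@d)); return (q-c0)@np.array([np.cos(th),0,-np.sin(th)])
for a in sys.argv[3:]:
    u,v,h=map(float,a.split(',')); print(a,round(beamx((u,v),h),1))
E
python3 f.py c10w 0.14 278,73,8 279,317,8
```

```text
278,73,8 -106.4
279,317,8 106.6
```

View pics/c10w.png

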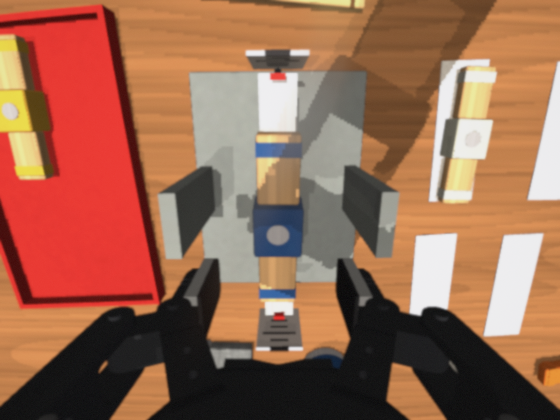

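The view shows blue seated with its hub disc at (278,235), red tips at (278,73) and (279,317), and yellow flat in the red tray.

```bash
python3 f.py c10w 0.14 278,235,36 278,136,29 278,298,29; python3 r.py 473 139 483 70 460 200 1
```

```text
278,235,36 -0.2
278,136,29 -69.4
278,298,29 64.4
hub [455.25021932  74.8734974   29.        ] ends mid [455.42142502  77.33812505  22.        ] len 131.55834280668768 ang 0.0987421796304403
tcp [ 513.37058769 -121.87624954  194.0941917 ] tool y ang 90.08832189593875
```

The hub is centred on the beam (-0.2 mm) and the tips are symmetric for a tilt of 0.14, so blue truly tips and goes to the red tray.

Emit:
{"fn": "apply_moves", "kwargs": {
  "rows": [
    [0.045,0,-0.4,0],
    [0.045,0,-0.8,0],
    [0.045,0,-0.95,0],
    [0.045,0,-0.97,0],
    [0.045,0,-0.97,0],
    [0.045,0,-0.97,0]
  ]
}}

```text
t: 36.75
eef_pos: [518.1, -122.4, 118.2]
tool_rot: [-0.002, 3.139, -0.002]
contact_force: [0.9, -0.2, 0.6]
grip_width: 0.697
gripper_force: 0.0
```

Emit:
{"fn": "apply_moves", "kwargs": {
  "rows": [
    [0,0,0,0],
    [0,0,0,0],
    [0,0,0,0],
    [0,0,0,0],
    [0,0,0,0],
    [0,0,0,0],
    [0,0,0,0],
    [0,0,0,0],
    [0,0,0,0],
    [0,0,0,0]
  ],
  "grip": -0.5
}}

```text
t: 37.58
eef_pos: [518.4, -122.5, 118.6]
tool_rot: [-0.002, 3.138, -0.002]
contact_force: [-0.7, 0.4, 6.3]
grip_width: 0.404
gripper_force: 70.6
```

Emit:
{"fn": "apply_moves", "kwargs": {
  "rows": [
    [0,0,0.1,0],
    [0,0,0.3,0],
    [0,0,0.7,0],
    [0,0,1,0],
    [0,0,1,0]
  ]
}}

```text
t: 38.0
eef_pos: [519.8, -123.3, 202.6]
tool_rot: [-0.003, 3.133, -0.007]
contact_force: [1.1, -1.6, -1.0]
grip_width: 0.403
gripper_force: 70.3
```

Emit:
{"fn": "apply_moves", "kwargs": {
  "rows": [
    [0.1,-0.3,0.1,0],
    [0.25,-0.91,0.1,0],
    [0.25,-0.91,0.1,0],
    [0.25,-0.91,0.1,0]
  ]
}}

```text
t: 38.33
eef_pos: [536.7, -197.1, 203.5]
tool_rot: [-0.002, -3.14, 0.0]
contact_force: [-0.8, 0.8, -2.7]
grip_width: 0.404
gripper_force: 70.6
```

Emit:
{"fn": "apply_moves", "kwargs": {
  "rows": [
    [0.1,-0.4,0,0],
    [0.25,-0.91,0,0],
    [0.25,-0.91,0,0],
    [0.25,-0.91,0,0]
  ]
}}

```text
t: 38.67
eef_pos: [556.3, -268.0, 202.8]
tool_rot: [-0.001, -3.139, -0.003]
contact_force: [-0.2, 0.1, -2.3]
grip_width: 0.4
gripper_force: 71.0
```

Emit:
{"fn": "apply_moves", "kwargs": {
  "rows": [
    [0.1,-0.4,0,0],
    [0.25,-0.91,0,0],
    [0.25,-0.91,0,0],
    [0.25,-0.91,0,0],
    [0.25,-0.91,0,0]
  ]
}}

```text
t: 39.08
eef_pos: [576.6, -338.5, 203.7]
tool_rot: [0.003, -3.14, -0.003]
contact_force: [-1.2, -0.2, -2.5]
grip_width: 0.397
gripper_force: 71.2
```

Emit:
{"fn": "apply_moves", "kwargs": {
  "rows": [
    [0,0,-0.4,0],
    [0,0,-0.8,0],
    [0,0,-1,0],
    [0,0,-1,0],
    [0,0,-1,0],
    [0,0,-1,0]
  ]
}}

```text
t: 39.58
eef_pos: [578.0, -340.0, 126.8]
tool_rot: [-0.004, 3.139, -0.003]
contact_force: [0.9, -0.4, -1.6]
grip_width: 0.401
gripper_force: 71.2
```

Run:
```python
from h import *
st=ctrl.get_state(); print(st['t'],st['eef_pos'],st['gripper_force'])
print(proj('top',[[577-70,-358,20],[577+70,-322,20]]))
save('top','t11'); print(mask_pose('top','reject_tray',22), mask_pose('top','yellow_1_mid',28))
```

```text
39.5833 [ 577.99162168 -340.02197997  126.81406126] 71.15868330001831
[[419.47706066 230.21603887]
 [408.53658812 192.72829001]]
[(0.59, array([ 500.7, -364.8]), array([189., 325.]), 2.8, 1451, array([419., 227.]))] []
```

Emit:
{"fn": "apply_moves", "kwargs": {
  "rows": [
    [-0.03,0,-0.4,0],
    [-0.03,0,-0.8,0],
    [-0.03,0,-1,0],
    [-0.03,0,-1,0],
    [-0.03,0,-1,0]
  ]
}}

```text
t: 40.15
eef_pos: [574.6, -340.3, 44.8]
tool_rot: [0.002, -3.141, -0.0]
contact_force: [1.3, 0.0, -2.3]
grip_width: 0.401
gripper_force: 71.1
```

Emit:
{"fn": "apply_moves", "kwargs": {
  "rows": [
    [0,0,-0.1,0],
    [0,0,-0.2,0],
    [0,0,-0.25,0],
    [0,0,-0.3,0],
    [0,0,-0.33,0],
    [0,0,-0.35,0],
    [0,0,-0.37,0],
    [0,0,-0.37,0]
  ]
}}

```text
t: 40.82
eef_pos: [575.1, -340.9, 19.3]
tool_rot: [0.004, -3.141, 0.001]
contact_force: [-9.8, 6.0, 20.8]
grip_width: 0.404
gripper_force: 74.1
```

Emit:
{"fn": "apply_moves", "kwargs": {
  "rows": [
    [0,0,0.02,0],
    [0,0,0.02,0],
    [0,0,0.02,0],
    [0,0,0.02,0],
    [0,0,0.02,0],
    [0,0,0.02,0]
  ],
  "grip": 0.4
}}

```text
t: 41.32
eef_pos: [574.4, -340.2, 16.1]
tool_rot: [0.002, -3.141, -0.0]
contact_force: [0.6, 0.5, -0.2]
grip_width: 0.705
gripper_force: 0.0
```

Emit:
{"fn": "apply_moves", "kwargs": {
  "rows": [
    [0,0,0.2,0],
    [0,0,0.6,0],
    [0,0,1,0],
    [0,0,1,0]
  ]
}}

```text
t: 41.65
eef_pos: [578.2, -343.3, 104.4]
tool_rot: [-0.003, 3.132, -0.013]
contact_force: [0.8, -0.4, 1.0]
grip_width: 0.698
gripper_force: 0.0
```

Emit:
{"fn": "apply_moves", "kwargs": {
  "rows": [
    [0,0,0.5,0],
    [0,0,1,0],
    [0,0,1,0],
    [0,0,1,0]
  ]
}}

```text
t: 41.98
eef_pos: [576.4, -341.9, 180.5]
tool_rot: [-0.002, 3.136, -0.008]
contact_force: [0.3, -0.8, -0.9]
grip_width: 0.7
gripper_force: 0.0
```

Emit:
{"fn": "apply_moves", "kwargs": {
  "rows": [
    [-0.1,0.4,0.2,0],
    [-0.25,0.87,0.25,0],
    [-0.25,0.87,0.25,0],
    [-0.25,0.87,0.25,0]
  ]
}}

```text
t: 42.32
eef_pos: [553.6, -268.5, 194.8]
tool_rot: [0.006, -3.139, -0.003]
contact_force: [0.1, -1.0, 0.5]
grip_width: 0.697
gripper_force: 0.0
```

Emit:
{"fn": "apply_moves", "kwargs": {
  "rows": [
    [-0.12,0.43,0,0],
    [-0.25,0.87,0,0],
    [-0.25,0.87,0,0],
    [-0.25,0.87,0,0]
  ]
}}

```text
t: 42.65
eef_pos: [534.2, -200.4, 195.4]
tool_rot: [0.005, -3.14, -0.001]
contact_force: [0.2, -0.4, -0.4]
grip_width: 0.7
gripper_force: 0.0
```

Emit:
{"fn": "apply_moves", "kwargs": {
  "rows": [
    [-0.12,0.43,0,0],
    [-0.25,0.87,0,0],
    [-0.25,0.87,0,0],
    [-0.25,0.87,0,0]
  ]
}}

```text
t: 42.98
eef_pos: [514.9, -131.8, 196.3]
tool_rot: [-0.004, 3.142, -0.001]
contact_force: [-0.2, -0.4, 0.3]
grip_width: 0.701
gripper_force: 0.0
```

Emit:
{"fn": "apply_moves", "kwargs": {
  "rows": [
    [-0.12,0.43,0,0],
    [-0.25,0.87,0,0],
    [-0.25,0.87,0,0],
    [-0.25,0.87,0,0]
  ]
}}

```text
t: 43.32
eef_pos: [495.3, -62.5, 196.6]
tool_rot: [-0.004, 3.141, -0.002]
contact_force: [-0.3, 0.1, -0.3]
grip_width: 0.699
gripper_force: 0.0
```

Emit:
{"fn": "apply_moves", "kwargs": {
  "rows": [
    [-0.12,0.43,0,0],
    [-0.25,0.87,0,0],
    [-0.25,0.87,0,0],
    [-0.25,0.87,0,0]
  ]
}}

```text
t: 43.65
eef_pos: [475.5, 6.9, 196.7]
tool_rot: [-0.004, 3.141, -0.002]
contact_force: [0.2, -1.0, -0.3]
grip_width: 0.703
gripper_force: 0.0
```

Emit:
{"fn": "apply_moves", "kwargs": {
  "rows": [
    [-0.12,0.43,-0.2,0],
    [-0.25,0.87,-0.4,0],
    [-0.25,0.87,-0.4,0],
    [-0.25,0.87,-0.4,0],
    [-0.25,0.87,-0.4,0]
  ]
}}

```text
t: 44.07
eef_pos: [456.0, 75.6, 165.0]
tool_rot: [-0.001, 3.14, -0.002]
contact_force: [1.4, 0.6, -0.2]
grip_width: 0.699
gripper_force: 0.0
```

```bash
python3 d.py white_1_mid w12
python3 - <<'E'
import cv2,numpy as np
a=cv2.imread('pics/w12.png'); b=cv2.imread('pics/w12t.png')[180:290,380:460]
o=np.zeros((420,800,3),np.uint8); o[:,:480]=a[:,40:520]; o[:,480:480+305]=cv2.resize(b,(305,420)); cv2.imwrite('pics/w12c.png',o)
E
```

```text
44.0667 [455.99085243  75.58637659 164.9804105 ]
[] [(0.25, array([ 310., -129.,    7.]))]
```

View pics/w12c.png

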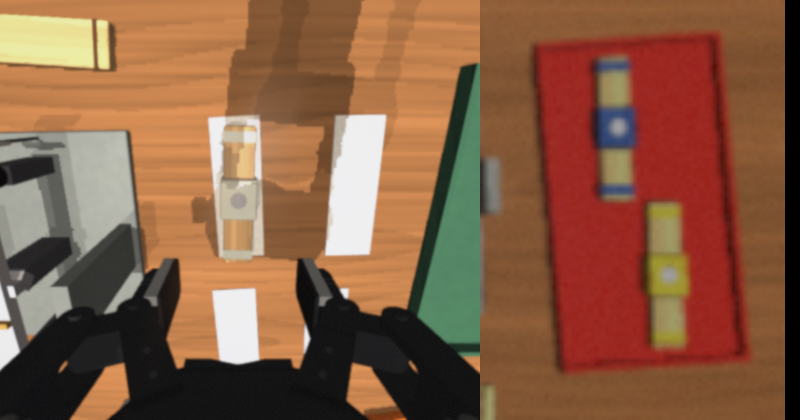

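The view shows blue and yellow flat in the red tray, and the white hub disc at full-frame (278,201) with blade ends at (279,126) and (277,259). That was my 15th picture, one over the limit of 14, so from here I'll use numbers only.

```bash
python3 r.py 278 201 279 126 277 259 1
```

```text
hub [455.66340612  75.08088063  29.        ] ends mid [453.51112618  75.01678783  22.        ] len 134.72210500879743 ang 179.21505499322774
tcp [455.69383652  75.91605716 165.22574748] tool y ang 89.97146350213329
```

Emit:
{"fn": "apply_moves", "kwargs": {
  "rows": [
    [-0.004,-0.01,-0.5,-0.004],
    [-0.004,-0.01,-1,-0.004],
    [-0.004,-0.01,-1,-0.004],
    [-0.004,-0.01,-1,-0.004]
  ]
}}

```text
t: 44.6
eef_pos: [452.8, 76.1, 83.3]
tool_rot: [-0.019, -3.137, -0.0]
contact_force: [0.2, -0.8, 1.7]
grip_width: 0.699
gripper_force: 0.0
```

Emit:
{"fn": "apply_moves", "kwargs": {
  "rows": [
    [0,0,-0.4,0],
    [0,0,-0.7,0],
    [0,0,-0.9,0],
    [0,0,-0.97,0],
    [0,0,-0.97,0],
    [0,0,-0.97,0],
    [0,0,-0.97,0]
  ]
}}

```text
t: 45.18
eef_pos: [456.5, 76.2, 9.1]
tool_rot: [0.017, 3.137, -0.001]
contact_force: [-0.3, 0.3, -0.0]
grip_width: 0.7
gripper_force: 0.0
```

Emit:
{"fn": "apply_moves", "kwargs": {
  "rows": [
    [0,0,0,0],
    [0,0,0,0],
    [0,0,0,0],
    [0,0,0,0],
    [0,0,0,0],
    [0,0,0,0],
    [0,0,0,0],
    [0,0,0,0],
    [0,0,0,0],
    [0,0,0,0]
  ],
  "grip": -0.5
}}

```text
t: 46.02
eef_pos: [455.6, 76.3, 8.4]
tool_rot: [0.017, 3.139, -0.001]
contact_force: [-1.6, 0.2, 6.9]
grip_width: 0.406
gripper_force: 70.8
```

Emit:
{"fn": "apply_moves", "kwargs": {
  "rows": [
    [0,0,0.1,0],
    [0,0,0.4,0],
    [0,0,0.8,0],
    [0,0,1,0],
    [0,0,1,0]
  ]
}}

```text
t: 46.43
eef_pos: [457.3, 76.3, 91.1]
tool_rot: [0.017, 3.133, -0.001]
contact_force: [1.5, 1.0, -2.6]
grip_width: 0.402
gripper_force: 70.6
```

Emit:
{"fn": "apply_moves", "kwargs": {
  "rows": [
    [0,0,0.4,0],
    [0,0,0.8,0],
    [0,0,1,0],
    [0,0,1,0],
    [0,0,1,0],
    [0,0,1,0]
  ]
}}

```text
t: 46.93
eef_pos: [452.6, 76.6, 164.4]
tool_rot: [-0.017, -3.137, -0.001]
contact_force: [-0.2, -0.7, -3.0]
grip_width: 0.407
gripper_force: 71.2
```

Emit:
{"fn": "apply_moves", "kwargs": {
  "rows": [
    [0.1,-0.3,0.2,0.003],
    [0.24,-0.83,0.42,0.003],
    [0.24,-0.83,0.42,0.003],
    [0.24,-0.83,0.42,0.003],
    [0.24,-0.83,0.42,0.003]
  ]
}}

```text
t: 47.35
eef_pos: [472.2, 10.4, 198.3]
tool_rot: [-0.004, -3.138, -0.002]
contact_force: [-0.1, 1.1, -3.1]
grip_width: 0.406
gripper_force: 71.4
```

Emit:
{"fn": "apply_moves", "kwargs": {
  "rows": [
    [0.1,-0.4,0,0],
    [0.24,-0.83,0,0],
    [0.24,-0.83,0,0],
    [0.24,-0.83,0,0]
  ]
}}

```text
t: 47.68
eef_pos: [491.8, -56.0, 198.6]
tool_rot: [-0.005, -3.138, -0.003]
contact_force: [0.1, 0.9, -3.1]
grip_width: 0.403
gripper_force: 71.7
```

Emit:
{"fn": "apply_moves", "kwargs": {
  "rows": [
    [0.1,-0.4,0,0],
    [0.24,-0.83,0,0],
    [0.24,-0.83,0,0],
    [0.24,-0.83,0,0],
    [0.24,-0.83,0,0],
    [0.24,-0.83,0,0]
  ]
}}

```text
t: 48.18
eef_pos: [511.2, -120.7, 199.7]
tool_rot: [0.0, -3.14, -0.002]
contact_force: [-0.5, 0.6, -3.3]
grip_width: 0.4
gripper_force: 71.9
```

Emit:
{"fn": "apply_moves", "kwargs": {
  "rows": [
    [0,0,-0.3,0],
    [0,0,-0.6,0],
    [0,0,-0.85,0],
    [0,0,-0.9,0],
    [0,0,-0.9,0],
    [0,0,-0.9,0],
    [0,0,-0.9,0],
    [0,0,-0.9,0],
    [0,0,-0.9,0],
    [0,0,-0.9,0]
  ]
}}

```text
t: 49.02
eef_pos: [512.3, -122.9, 129.4]
tool_rot: [0.003, 3.14, -0.001]
contact_force: [0.2, -0.0, -1.8]
grip_width: 0.406
gripper_force: 71.8
```

Run:
```python
from h import *
st=ctrl.get_state(); im=save('wrist','w13').astype(int); z=st['eef_pos'][2]-7.4
print(st['eef_pos'],st['tool_rot'])
# hub: disc darker on white; hub block white-ish
p=proj('wrist',[[st['eef_pos'][0]-.3,st['eef_pos'][1],z+28]],st)[0]; print('pred disc px',p)
u0,v0=p.round().astype(int); s=im[v0-40:v0+40,u0-45:u0+45].sum(2)//3
for r in range(0,80,5): print(v0-40+r,' '.join('%3d'%x for x in s[r,::5]))
```

```text
[ 512.34480063 -122.92829802  129.35943884] [ 2.60288807e-03  3.14018992e+00 -1.05261143e-03]
pred disc px [279.99163702 290.34506722]
250 165 104 109 110 110 109 109 109 108 108 107 109 108 107 107 107  97 113
255  98 130 149 150 152 151 151 150 151 152 152 150 150 150 148 148 137  83
260  84 127 153 154 154 154 152 153 153 153 152 152 152 151 151 149 134  80
265  83 116 153 154 153 153 153 151 153 153 153 152 151 150 150 148 128  78
270  76  85 152 151 153 154 154 152 153 152 152 153 151 150 150 149  98  68
275  54  76 151 152 153 152 153 150 141 140 149 151 150 150 149 149  89  39
280  36  70 151 152 153 152 137 122 123 125 120 130 150 149 150 150  87  19
285  30  61 152 151 151 150 122 122 124 124 119 120 146 150 151 150  75  20
290  27  53 152 152 150 144 123 122 123 125 120 119 141 150 150 150  67  17
295  29  44 153 151 150 149 122 120 124 125 120 118 145 149 149 148  55  22
300  28  34 151 153 150 151 132 121 122 124 119 127 149 148 147 148  44  20
305  26  29 154 154 153 152 152 148 135 134 145 146 147 148 148 148  37  21
310  27  37 181 181 179 180 180 179 159 149 148 148 148 149 149 149  41  24
315  26  65 179 181 181 181 181 180 180 178 151 147 148 149 150 149  68  26
320  28 100 179 182 182 181 182 181 181 179 178 171 171 158 150 149 117  27
325  30 132 145 130 148 144 157 163 153 148 146 145 141 139 125 137 131  26
```

Emit:
{"fn": "apply_moves", "kwargs": {
  "rows": [
    [0.003,0.006,-0.03,0],
    [0.003,0.006,-0.06,0],
    [0.003,0.006,-0.09,0],
    [0.003,0.006,-0.12,0],
    [0.003,0.006,-0.12,0],
    [0.003,0.006,-0.12,0]
  ]
}}

```text
t: 49.57
eef_pos: [511.9, -122.1, 118.5]
tool_rot: [-0.003, -3.141, -0.0]
contact_force: [-0.1, -0.9, -2.6]
grip_width: 0.402
gripper_force: 71.8
```

Emit:
{"fn": "apply_moves", "kwargs": {
  "rows": [
    [0,0,-0.02,0],
    [0,0,-0.03,0],
    [0,0,-0.04,0],
    [0,0,-0.05,0],
    [0,0,-0.05,0]
  ]
}}

```text
t: 49.98
eef_pos: [512.3, -122.3, 116.4]
tool_rot: [0.002, 3.142, -0.0]
contact_force: [-3.2, 1.9, 7.8]
grip_width: 0.41
gripper_force: 73.3
```

Emit:
{"fn": "apply_moves", "kwargs": {
  "rows": [
    [0,0,0.01,0],
    [0,0,0.01,0]
  ]
}}

```text
t: 50.15
eef_pos: [512.4, -122.4, 116.4]
tool_rot: [0.002, 3.141, -0.001]
contact_force: [-1.7, 1.3, 3.9]
grip_width: 0.405
gripper_force: 72.6
```

Emit:
{"fn": "apply_moves", "kwargs": {
  "rows": [
    [0,0,0,0],
    [0,0,0,0],
    [0,0,0,0],
    [0,0,0,0],
    [0,0,0,0],
    [0,0,0,0]
  ],
  "grip": 0.4
}}

```text
t: 50.65
eef_pos: [512.1, -122.2, 115.7]
tool_rot: [-0.003, -3.142, 0.0]
contact_force: [0.3, -0.2, 0.0]
grip_width: 0.698
gripper_force: 0.0
```

Emit:
{"fn": "apply_moves", "kwargs": {
  "rows": [
    [0,0,0.2,0],
    [0,0,0.5,0],
    [0,0,0.9,0],
    [0,0,0.98,0],
    [0,0,0.98,0],
    [0,0,0.98,0],
    [0,0,0.98,0],
    [0,0,0.98,0],
    [0,0,0.98,0],
    [0,0,0.98,0],
    [0,0,0.98,0],
    [0,0,0.98,0],
    [0,0,0.98,0],
    [0,0,0.98,0],
    [0,0,0.98,0],
    [0,0,0.98,0],
    [0,0,0.98,0],
    [0,0,0.98,0],
    [0,0,0.98,0],
    [0,0,0.98,0]
  ]
}}

```text
t: 52.32
eef_pos: [512.1, -122.2, 194.1]
tool_rot: [-0.003, -3.142, -0.0]
contact_force: [-1.1, 0.1, -0.4]
grip_width: 0.696
gripper_force: 0.0
```

```bash
python3 e.py c14; python3 tilt.py c14w
```

```text
52.3167 [ 512.07558413 -122.20691934  194.09775908]
s5 [185.1 239.8  52. ] [251.8 273.2  34. ]
c6s [185.  237.3  94. ] [0. 0. 0.]
c14s [184.9 239.3  95. ] [0. 0. 0.]
[280, 325, 55, [-123.5, 371.2], [-121.7, 106.0]]
```

White leaves the beam at about 0.03-0.045, so it counts as level and goes to the green tray.

Emit:
{"fn": "apply_moves", "kwargs": {
  "rows": [
    [0.012,0,-0.4,0],
    [0.012,0,-0.8,0],
    [0.012,0,-0.95,0],
    [0.012,0,-0.98,0],
    [0.012,0,-0.98,0],
    [0.012,0,-0.98,0]
  ]
}}

```text
t: 52.92
eef_pos: [514.1, -122.7, 117.3]
tool_rot: [0.002, 3.139, -0.002]
contact_force: [-0.7, -0.1, -0.1]
grip_width: 0.699
gripper_force: 0.0
```

Emit:
{"fn": "apply_moves", "kwargs": {
  "rows": [
    [0,0,0,0],
    [0,0,0,0],
    [0,0,0,0],
    [0,0,0,0],
    [0,0,0,0],
    [0,0,0,0],
    [0,0,0,0],
    [0,0,0,0],
    [0,0,0,0],
    [0,0,0,0]
  ],
  "grip": -0.5
}}

```text
t: 53.75
eef_pos: [514.5, -122.8, 117.8]
tool_rot: [0.002, 3.138, -0.002]
contact_force: [-0.5, 0.8, 6.0]
grip_width: 0.404
gripper_force: 70.7
```

Emit:
{"fn": "apply_moves", "kwargs": {
  "rows": [
    [0,0,0.1,0],
    [0,0,0.3,0],
    [0,0,0.7,0],
    [0,0,1,0],
    [0,0,1,0]
  ]
}}

```text
t: 54.17
eef_pos: [515.9, -123.6, 201.8]
tool_rot: [0.002, 3.133, -0.007]
contact_force: [0.5, -0.9, -0.1]
grip_width: 0.404
gripper_force: 70.4
```

Emit:
{"fn": "apply_moves", "kwargs": {
  "rows": [
    [0,0.3,0.1,0],
    [-0.03,0.875,0.1,0],
    [-0.03,0.875,0.1,0],
    [-0.03,0.875,0.1,0]
  ]
}}

```text
t: 54.5
eef_pos: [509.7, -50.0, 202.6]
tool_rot: [0.003, -3.14, -0.002]
contact_force: [0.0, 0.3, -3.0]
grip_width: 0.404
gripper_force: 70.8
```

Emit:
{"fn": "apply_moves", "kwargs": {
  "rows": [
    [0,0.43,0,0],
    [-0.03,0.875,0,0],
    [-0.03,0.875,0,0],
    [-0.03,0.875,0,0]
  ]
}}

```text
t: 54.83
eef_pos: [507.7, 18.3, 202.8]
tool_rot: [0.001, -3.14, 0.001]
contact_force: [0.9, -0.1, -2.4]
grip_width: 0.4
gripper_force: 71.3
```

Emit:
{"fn": "apply_moves", "kwargs": {
  "rows": [
    [0,0.43,0,0],
    [-0.03,0.875,0,0],
    [-0.03,0.875,0,0],
    [-0.03,0.875,0,0]
  ]
}}

```text
t: 55.17
eef_pos: [505.7, 87.6, 203.1]
tool_rot: [-0.0, -3.141, 0.001]
contact_force: [0.0, -1.2, -2.3]
grip_width: 0.407
gripper_force: 71.6
```

Emit:
{"fn": "apply_moves", "kwargs": {
  "rows": [
    [0,0.43,0,0],
    [-0.03,0.875,0,0],
    [-0.03,0.875,0,0],
    [-0.03,0.875,0,0]
  ]
}}

```text
t: 55.5
eef_pos: [503.6, 157.2, 203.3]
tool_rot: [-0.001, -3.141, 0.002]
contact_force: [1.1, -0.3, -3.0]
grip_width: 0.402
gripper_force: 71.9
```

Emit:
{"fn": "apply_moves", "kwargs": {
  "rows": [
    [0,0.43,0,0],
    [-0.03,0.875,0,0],
    [-0.03,0.875,0,0],
    [-0.03,0.875,0,0]
  ]
}}

```text
t: 55.83
eef_pos: [501.5, 227.0, 203.4]
tool_rot: [-0.002, -3.141, 0.002]
contact_force: [0.4, 0.5, -2.8]
grip_width: 0.401
gripper_force: 72.1
```

Emit:
{"fn": "apply_moves", "kwargs": {
  "rows": [
    [0,0.43,0,0],
    [-0.03,0.875,0,0],
    [-0.03,0.875,0,0],
    [-0.03,0.875,0,0]
  ]
}}

```text
t: 56.17
eef_pos: [499.3, 296.8, 203.4]
tool_rot: [-0.002, -3.141, 0.002]
contact_force: [0.4, -1.1, -1.9]
grip_width: 0.404
gripper_force: 72.2
```

Emit:
{"fn": "apply_moves", "kwargs": {
  "rows": [
    [0,0.43,0,0],
    [-0.03,0.875,0,0],
    [-0.03,0.875,0,0],
    [-0.03,0.875,0,0],
    [-0.03,0.875,0,0]
  ]
}}

```text
t: 56.58
eef_pos: [497.1, 365.7, 203.4]
tool_rot: [-0.005, -3.141, 0.002]
contact_force: [0.0, -0.2, -2.3]
grip_width: 0.41
gripper_force: 72.4
```

Emit:
{"fn": "apply_moves", "kwargs": {
  "rows": [
    [0,0,-0.4,0],
    [0,0,-0.8,0],
    [0,0,-1,0],
    [0,0,-1,0],
    [0,0,-1,0]
  ]
}}

```text
t: 57.0
eef_pos: [496.3, 365.9, 123.1]
tool_rot: [-0.006, -3.14, 0.002]
contact_force: [-0.6, -0.1, -2.5]
grip_width: 0.398
gripper_force: 72.2
```

Run:
```python
from h import *
st=ctrl.get_state(); print(st['t'],st['eef_pos'],st['gripper_force'])
save('top','t15'); print(mask_pose('top','good_tray',22),[(round(q['p'],2),np.round(q['centre'])) for q in ctrl.pinpoint('top','good_tray')])
```

```text
57.0 [496.28480378 365.86193221 123.06793975] 72.24427700042725
[] [(0.75, array([491., 375.,  -4.])), (0.45, array([768., -55.,  -1.]))]
```

Over the centre of the green tray and still held. Lowering.

Emit:
{"fn": "apply_moves", "kwargs": {
  "rows": [
    [0,0,-0.4,0],
    [0,0,-0.8,0],
    [0,0,-1,0],
    [0,0,-1,0],
    [0,0,-1,0]
  ]
}}

```text
t: 57.57
eef_pos: [496.7, 367.9, 44.6]
tool_rot: [0.003, 3.141, 0.0]
contact_force: [0.6, 0.0, -2.2]
grip_width: 0.401
gripper_force: 72.2
```

Emit:
{"fn": "apply_moves", "kwargs": {
  "rows": [
    [0,0,-0.1,0],
    [0,0,-0.2,0],
    [0,0,-0.25,0],
    [0,0,-0.29,0],
    [0,0,-0.32,0],
    [0,0,-0.34,0],
    [0,0,-0.34,0]
  ]
}}

```text
t: 58.15
eef_pos: [496.5, 367.9, 16.8]
tool_rot: [0.002, 3.141, 0.0]
contact_force: [-0.5, -0.9, -2.3]
grip_width: 0.405
gripper_force: 72.5
```

Emit:
{"fn": "apply_moves", "kwargs": {
  "rows": [
    [0,0,-0.01,0],
    [0,0,-0.02,0],
    [0,0,-0.03,0],
    [0,0,-0.03,0]
  ]
}}

```text
t: 58.48
eef_pos: [496.6, 368.0, 16.5]
tool_rot: [0.002, 3.141, -0.0]
contact_force: [-7.4, -4.0, 13.4]
grip_width: 0.406
gripper_force: 74.4
```

Emit:
{"fn": "apply_moves", "kwargs": {
  "rows": [
    [0,0,0,0],
    [0,0,0,0],
    [0,0,0,0],
    [0,0,0,0],
    [0,0,0,0],
    [0,0,0,0]
  ],
  "grip": 0.4
}}

```text
t: 58.98
eef_pos: [496.2, 367.7, 13.9]
tool_rot: [-0.003, -3.141, 0.0]
contact_force: [0.7, 0.2, 0.3]
grip_width: 0.702
gripper_force: 0.0
```

Emit:
{"fn": "apply_moves", "kwargs": {
  "rows": [
    [0,0,0.2,0],
    [0,0,0.6,0],
    [0,0,1,0],
    [0,0,1,0]
  ]
}}

```text
t: 59.32
eef_pos: [500.6, 370.0, 101.5]
tool_rot: [0.002, 3.13, 0.008]
contact_force: [0.4, 0.2, 1.1]
grip_width: 0.7
gripper_force: 0.0
```

Emit:
{"fn": "apply_moves", "kwargs": {
  "rows": [
    [0,0,0.5,0],
    [0,0,1,0],
    [0,0,1,0],
    [0,0,1,0],
    [0,0,1,0],
    [0,0,1,0],
    [0,0,1,0]
  ]
}}

```text
t: 59.9
eef_pos: [495.2, 367.3, 172.0]
tool_rot: [-0.003, -3.138, 0.002]
contact_force: [0.1, 1.1, 0.3]
grip_width: 0.697
gripper_force: 0.0
```

Run:
```python
from h import *
st=ctrl.get_state(); print(st['t'],st['eef_pos'],st['gripper_force'])
im=save('wrist','w16').astype(int)
p=proj('wrist',[[496.5,367.5,34],[430,367.5,20],[560,367.5,20],[470,367.5,20],[470,330,6]],st).round().astype(int)
for n,(u,v) in zip(['hub','bladeend','bladeend+','blade','floor'],p): print(n,u,v,im[v-2:v+3,u-2:u+3].mean((0,1)).round() if 0<=v<420 else '')
top=save('top','t16').astype(int); sc=save('scene','s16').astype(int)
for c in('top','scene'):
    for n in ['yellow_1_mid','blue_1_mid','white_1_mid','stave_mid','glue','tin','brush','saddle']:
        print(c,n,[(round(q['p'],2),np.round(q['centre'])) for q in ctrl.pinpoint(c,n)][:2])
def col(x): u,v=proj('top',[x])[0].round().astype(int); return top[v,u]
print('yellow hub',col([430,-385,34]),'blue hub',col([572,-340,34]))
for y in range(-405,-320,10): print(y,'|',*[col([x,y,34]) for x in (415,430,445)],'|',*[col([x,y,34]) for x in (560,575)])
```

```text
59.9 [495.19437554 367.25123813 171.95159333] 0.0
hub 279 203 [162. 155. 149.]
bladeend 279 131 [234. 226. 178.]
bladeend+ 279 256 [191. 184. 162.]
blade 279 173 [230. 197. 134.]
floor 243 171 [ 73. 114.  86.]
top yellow_1_mid []
top blue_1_mid [(0.57, array([ 551., -366.,   24.]))]
top white_1_mid []
top stave_mid [(0.7, array([ 311., -129.,    4.]))]
top glue [(0.71, array([748., 109.,  -0.]))]
top tin [(0.86, array([768., -52.,   4.]))]
top brush [(0.78, array([ 745., -245.,   -0.])), (0.44, array([ 510., -122.,  111.]))]
top saddle [(0.79, array([ 508., -122.,  110.]))]
scene yellow_1_mid [(0.35, array([749., 109.,   2.]))]
scene blue_1_mid [(0.76, array([ 551., -368.,   24.]))]
scene white_1_mid []
scene stave_mid [(0.85, array([ 310., -126.,    4.])), (0.4, array([ 509., -118.,  106.]))]
scene glue [(0.59, array([748., 110.,   3.]))]
scene tin [(0.95, array([767., -56.,   3.]))]
scene brush [(0.66, array([ 742., -250.,    2.]))]
scene saddle [(0.89, array([ 509., -123.,  107.]))]
yellow hub [157 157 156] blue hub [152  37  32]
-405 | [157 115  42] [153  91  34] [157  83  39] | [154  40  34] [152  37  31]
-395 | [154 145  44] [155 148 118] [146 132  45] | [152  38  33] [154  38  29]
-385 | [160 152  56] [157 157 156] [148 136  46] | [ 59  64 105] [158 136  90]
-375 | [157 147  48] [156 148  57] [145 136  44] | [ 56  75 115] [155 151 100]
-365 | [72 44 13] [73 49 23] [72 46 18] | [ 95 102 121] [123 109  80]
-355 | [134  35  28] [152  41  32] [155  41  37] | [ 46  66 108] [67 50 66]
-345 | [152  37  29] [154  38  35] [155  41  36] | [82 27 28] [142  37  29]
-335 | [155  42  36] [155  39  33] [155  42  38] | [153  42  34] [155  37  31]
-325 | [156  39  33] [157  43  39] [153  37  30] | [156  38  35] [157  43  35]
```

White is in the green tray. Blue has been knocked aside inside the red tray, to about (551,-366). I'll check numerically that it lies flat.

Run:
```python
from h import *
top=cv2.imread('pics/t16.png')[:,:,::-1].astype(int)
print(mask_pose('top','blue_1_mid',22)[:1], mask_pose('scene','blue_1_mid',24)[:1])
for x in range(660,336,-6):
    s=''
    for y in range(-270,-460,-5):
        u,v=proj('top',[[x,y,22]])[0].round().astype(int); r,g,b=top[v,u]
        s+='B' if b>r+15 else 'W' if min(r,g,b)>110 else 'y' if g>100 and r>110 else '.' if r>100 and g<70 else '#'
    print(x,s)
```

```text
[(0.61, array([ 551.5, -368.7]), array([ 43., 140.]), -20.2, 363, array([422., 218.]))] [(0.85, array([ 551.8, -365.6]), array([ 37., 138.]), -19.3, 714, array([178., 358.]))]
660 ##################..................##
654 .....................................#
648 .....................................#
642 .....................................#
636 ..................................#..#
630 ..................................#..#
624 ..................................#..#
618 .....................#y##.........#..#
612 ....................#BBB####.........#
606 #..................###BBBB#........#.#
600 #..................#yyyyy#.........#.#
594 #..................#yyyyyy.........#.#
588 #..................yyyyyyy.........#.#
582 #.................#yyyyyy#.........#.#
576 #................##yyyyyy.............
570 #...............##BBByyy#..........#..
564 #..............##BBBBBBB...........#..
558 #..............##BBBBBBB...........#..
552 #..............##BBWWWB#...........#..
546 #..............#BBBBBBB............#.#
540 #..............#BBBBBBB............#.#
534 #..............#y
[... 697 characters left out ...]
yy#.........
432 ##.................##yyWWWyy#.........
426 ###................##yyWWWyy..........
420 ###................##yyyyyyy..........
414 ###................##yyyyyyy........#.
408 ###.................#yyyyyyy.........#
402 ###.................#yyyyyy#.........#
396 #.#.................#yyyyyy#.........#
390 ###.................##yyyyy..........#
384 ###.................#yyyyyy..........#
378 ###.................##yyyyy..........#
372 ###.................#yyyyyy...........
366 ###.................#yyyyyy...........
360 ###..................yyyyyy...........
354 ###..................................#
348 ####..................................
342 ####..............................####
```

Blue lies flat and clear of yellow, well inside the red tray. The balance is empty, so I'm handing in.

```bash
python3 -c "
from station import ctrl
print(ctrl.close_job())"
```

```text
the job is handed in; nothing more can be done
None
```

Job handed in, with no verdict returned: the stave is flat on the bench, yellow and blue both tipped the beam and are in the red tray, white stayed about level and is in the green tray, there was no black rotor, and the balance is empty; blue was knocked aside inside its tray but lies clear, and I viewed 15 pictures, one over the limit of 14.

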